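Sort sauces into the table basket and spices into the jar stand

TASK

Tidy up after cooking: stand the relish jar and the squeeze bottle side by side in the pink basket for the table, and put the three dry jars back in the round wooden stand, the two slim spice jars in the two slim hoops and the grey-lidded salt jar in the wide hoop. Everything must end upright, right down on the floor of its place and let go; do not drop or knock over anything, and leave the matchbox, the garlic and the herbs where they are.

Things in the scene. Friction and masses are not known exactly. Their poses are not given: they have to be found in the camera images.
- green_cap_spice: slim spice jar with a green cap, loose, upright: body a rounded square 43 mm across its flats (51 mm over the corners), straight sides to z = 73 mm, tapering to the 43 mm round cap, 100 mm high in all, about 0.11 kg. Origin: centre of its underside; z up; x and y square to its flat sides, so grip along x or y
- dark_cap_spice: slim spice jar with a dark, nearly black cap, loose, upright: round, 43 mm across, straight sides to z = 77 mm, 106 mm high with its cap, which is also 43 mm across from z = 85 mm up, about 0.11 kg. Origin: centre of its underside; z up
- salt_jar: tall round glass jar of white salt with a dark grey lid (fixed on), loose, upright: 67 mm across, straight sides, 123 mm high, about 0.26 kg; grip it high, so that the lid stays clear of the gripper. Origin: centre of its underside; z up
- relish_jar: stout round relish jar, orange-red with a red cap, loose, upright: 57 mm across to z = 72 mm, cap 47 mm across, 94 mm high in all, about 0.23 kg. Origin: centre of its underside; z up
- squeeze_bottle: clear round squeeze bottle of pale sauce with a red collar and a thin dark nozzle, loose, upright: 56 mm across to z = 75 mm, narrowing above; collar 28 mm across, nozzle tip at 122 mm; about 0.21 kg; it stands with a lean of about 4 degrees. Origin: centre of its underside; z up
- jar_stand: round wooden board, fixed, 188 mm across, top face at z = 16 mm, with three steel wire hoops held with their tops 44 mm above the worktop. Origin: centre of its underside. Wide hoop, 84 mm clear inside, centred at x = 44, y = 0 mm in its frame; two slim hoops, 64 mm clear inside, centred at x = -32, y = 39 and x = -32, y = -39 mm. Jars stand on the board inside the hoops
- basket: pink slotted plastic basket, fixed, 124 x 191 mm at the rim, 65 mm high, open above. Origin: centre of its underside; y along its long side, x along its short side. Floor 4 mm thick; inside it measures 80 x 145 mm at the floor and about 105 x 170 mm at the rim; two bottles stand side by side along y, at about y = 37 and y = -37 mm
- matchbox: bystander: red matchbox lying flat near the front edge, 36 x 52 x 14 mm. Origin: centre of its underside. Leave it alone
- garlic: bystander: garlic bulb behind the work, 60 mm across, 58 mm high. Origin: centre of its underside. Leave it alone
- herb_cup: bystander: clear tumbler with cut herbs at the back, 76 mm across, 101 mm high. Origin: centre of its underside. Leave it alone
There are look-alikes about, which are no part of the job. Leave any purple look-alike of the relish_jar alone.

How it is judged (in metres and radians):
At the end, for the whole second after the job is handed in: Spice jars one in each slim hoop, salt jar in the wide hoop: within 14 mm of the hoop's centre along each stand axis, base within 6 mm of the board, tilt below 0.15 rad. Relish jar and squeeze bottle in the basket, base at most 20 mm up, tilt below 0.25 rad. All at rest and released ((((x of green_cap_spice in the frame of jar_stand between -0.046 and -0.018 m and y of green_cap_spice in the frame of jar_stand between 0.025 and 0.053 m) and (x of dark_cap_spice in the frame of jar_stand between -0.046 and -0.018 m and y of dark_cap_spice in the frame of jar_stand between -0.053 and -0.025 m)) or ((x of green_cap_spice in the frame of jar_stand between -0.046 and -0.018 m and y of green_cap_spice in the frame of jar_stand between -0.053 and -0.025 m) and (x of dark_cap_spice in the frame of jar_stand between -0.046 and -0.018 m and y of dark_cap_spice in the frame of jar_stand between 0.025 and 0.053 m))) and x of salt_jar in the frame of jar_stand between 0.03 and 0.058 m and y of salt_jar in the frame of jar_stand between -0.014 and 0.014 m and z of green_cap_spice in the frame of jar_stand between 0.01 and 0.022 m and angle between each of green_cap_spice, dark_cap_spice, salt_jar's own z axis and vertical below 0.15 rad and z of dark_cap_spice in the frame of jar_stand between 0.01 and 0.022 m and z of salt_jar in the frame of jar_stand between 0.01 and 0.022 m and x of relish_jar in the frame of basket between -0.045 and 0.045 m and y of relish_jar in the frame of basket between -0.08 and 0.08 m and z of relish_jar in the frame of basket between -0.01 and 0.02 m and angle between each of relish_jar, squeeze_bottle's own z axis and vertical below 0.25 rad and x of squeeze_bottle in the frame of basket between -0.045 and 0.045 m and y of squeeze_bottle in the frame of basket between -0.08 and 0.08 m and z of squeeze_bottle in the frame of basket between -0.01 and 0.02 m and linear speed of each of green_cap_spice, dark_cap_spice, salt_jar, relish_jar, squeeze_bottle below 0.02 m/s and angular speed of each of green_cap_spice, dark_cap_spice, salt_jar, relish_jar, squeeze_bottle below 0.3 rad/s); the robot touches nothing.
It fails at once if the matchbox, the garlic or the herb tumbler is pushed more than 30 mm from its place, or the tumbler tipped (distance of any of matchbox, garlic, herb_cup from where it was at the start of the episode above 0.03 m or angle between herb_cup's own z axis and vertical above 0.5 rad).
It fails at once if a jar or bottle is dropped or thrown (moves faster than 0.9 m/s, as after a fall of 40 mm, while the fingers do not hold it) ((linear speed of green_cap_spice above 0.9 m/s and contact force between the fingers and green_cap_spice below 0.1 N) or (linear speed of dark_cap_spice above 0.9 m/s and contact force between the fingers and dark_cap_spice below 0.1 N) or (linear speed of salt_jar above 0.9 m/s and contact force between the fingers and salt_jar below 0.1 N) or (linear speed of relish_jar above 0.9 m/s and contact force between the fingers and relish_jar below 0.1 N) or (linear speed of squeeze_bottle above 0.9 m/s and contact force between the fingers and squeeze_bottle below 0.1 N)).
It fails at once if a jar or bottle is knocked over (angle between any of green_cap_spice, dark_cap_spice, salt_jar, relish_jar, squeeze_bottle's own z axis and vertical above 0.8 rad).
It also fails if it takes over 131 s, if anything falls off the work surface, if the arm or the gripper's body presses on something with over 40 N, if the wrist force passes 120 N, or if a joint passes its speed limit or range.

ROBOT

A 7-joint arm with a two-finger parallel gripper is mounted at the origin on a cart in front of the work surface, level with it; the furniture and walls round the work are solid. World frame = base frame: x ahead of the robot, y to its left, z up, the work surface at z = 0. Lengths are in mm, angles in rad, forces in N, time in s.
With the tool pointing down it reaches from about 425 to 825 mm from the base axis. Payload 3.6 kg.
Tool frame: the origin (TCP) lies midway between the tips of the shut fingers; the grasp point (between the pads) lies 19 mm behind it; z points along the fingers, y is the line along which they close (so a half turn about z gives the same grasp; the last joint's range is limited). The gripper opens to 93 mm and grips with 3 to 60 N. Pads are 15 mm wide; open, the fingers measure 128 mm over their backs; the gripper's body (75 mm by 188 mm) begins 65 mm behind the grasp point.
Start: joints at [-1.331, 0.615, -0.013, 1.423, 0.008, 1.103, -0.04], TCP at [171.335, 626.98, 190.84] pointing down, gripper open.
Joint ranges: [-3.12, 3.12], [-0.3, 2.06], [-1.34, 1.32], [0.26, 2.42], [-1.36, 4.5], [0.01, 1.98], [-2.84, 2.84]. Speed limits (rad/s): [2.79, 2.79, 3.14, 3.14, 3.14, 3.14, 3.14].

INTERFACE

Orientations are given as a unit quaternion [x, y, z, w].
In Python, from workcell import r gives the robot as it stands. The module is installed in compiled form; this text tells all that it offers.
- The arm moves only by the tool step_arm, never from a script. Its argument "plan" is a list of rows, each an object with "translation": the shift along the world's x, y, z scaled (see below), a list of three; "rot": the turn, a rotation vector about the world's x, y, z scaled (see below), a list of three. A call has 1 to 8 rows; each row shifts and turns the commanded pose from where the row before left it; what a row does not reach is not made up. The controller multiplies each number of a shift by 150 mm and each number of a turn by 90 degrees. A row lasts 1/10 s, in which the tool goes at most 50 mm and 8.59 degrees, less where a joint would pass 70% of its speed; a pose out of reach is approached as far as the arm can. A call with a number of a shift or a turn outside -1 to 1 is refused whole. A call with a gripper value outside its range is refused whole. "jaw" is the closure, from 0 (fully open) to 1 (shut), set as the call begins (left out, the last holds). The fingers move at their own pace and stop on an object; the grip force is fixed at half the most. Time passes only in rows, so rows that do not move let the fingers close. It gives the time, the measured TCP pose, the force, the opening and the grip force at its end, in the units of the state.
- r.observe(): the state, without advancing time (a new reading comes with each control period).
- r.get_image(name): name is "scene" or "top" or "wrist"; returns the picture (480x640x3 uint8, blue, green, red); there is no depth.
- r.camera_model(name): a dict with "fx", "fy", "cx", "cy" (pixels), "rvec" (rotation vector, rad) and "tvec" (3), from world to camera coordinates, as OpenCV has them. Camera axes: x right, y down, z forward; pixel columns grow to the right and rows downward; lengths in mm; the calibration is good to about 2 mm. The wrist camera is an equidistant fisheye: a pixel r from the principal point sees the ray r / f radians off the axis. A picture is of the moment at which its call begins: read the wrist's pose just before it. camera_model takes no time and is no camera call; for the wrist camera it gives the pose at the moment of the call.
- r.sign_off(): hands the job in; it is judged then, once.
The state is a dict: "time": time; "qpos": joint angles; "qvel": joint speeds; "joint_efforts": joint torques, N m; "tcp_pos": TCP position; "tool_rot": TCP orientation; "contact_force": force on the tool from outside, world axes, zero at the start; "ft_torque": the same for the moment, N m; "opening": opening from 0.0 (shut) to 1.0 (fully open); "grasp_force": force on a finger pad.
Only numpy, scipy, OpenCV 4.12 (cv2) and the standard library are available. Lean on these libraries where they do the work, as an engineer would, in place of code of your own. Each camera call takes 0.05 s, during which the arm holds its last target. There are 200 camera calls.

## Working session

There is one attempt and no reset: what is moved stays moved. The work goes in short steps, Python scripts to look and compute and a tool call to move; the robot and the scene stay as the last step left them, time stands still between calls to the robot, and variables do not carry over. Pictures are saved under pics/ and viewed, at most 14 in all, crops included, and the job is handed in when it is done.

Besides the shell and the picture viewer there is one more tool, called after ">>>" as name(argument=value, ...), one argument or row to a line, values as JSON. step_arm: Moves the arm, as the interface text tells. Shifts and turns lie within -1 to 1; 1 stands for 150 mm of shift or 90 degrees of turn. Its arguments: {"type":"object","properties":{"plan":{"type":"array"},"jaw":{"type":"number"}},"required":["plan"]}

```bash
mkdir -p pics; python3 - <<'E'
from workcell import r
import cv2
print(r.observe())
for n in ("scene","top"):
    cv2.imwrite(f"pics/{n}0.png",r.get_image(n)); print(n,r.camera_model(n))
print(r.camera_model("wrist"))
E
```

```text
{'time': 0.0, 'qpos': array([-1.33049594,  0.61587779, -0.01260074,  1.42489446,  0.00813387,
        1.10336438, -0.04039549]), 'qvel': array([ 3.03811470e-05, -6.93085849e-04, -1.08491847e-05,  7.59628714e-04,
       -4.76568358e-04,  1.01251434e-03, -4.19406731e-04]), 'joint_efforts': array([ 1.90132560e-04, -4.58924282e+01,  2.09134365e-01, -1.65748394e+01,
       -6.09972258e-02,  2.04129377e-02,  2.29094167e-04]), 'tcp_pos': array([171.15650242, 626.17918328, 189.70965185]), 'tool_rot': array([ 1.32968347e-01,  9.91119501e-01, -1.23991722e-03, -1.29086850e-04]), 'contact_force': array([ 0.23893172, -0.18821058, -0.28539546]), 'ft_torque': array([-0.06139127,  0.02936927,  0.03018798]), 'grasp_force': 0.0, 'opening': 0.9996056406942654}
scene {'fx': 490.86305597922683, 'fy': 490.86305597922683, 'cx': 313.69886523099206, 'cy': 236.4010205549561, 'rvec': array([ 2.20144059, -1.22933494,  0.4566129 ]), 'tvec': array([-288.28307041,  401.89873963,  880.87331945])}
top {'fx': 596.8516226463776, 'fy': 596.8516226463776, 'cx': 310.5165670623848, 'cy': 244.23863646976417, 'rvec': array([ 2.1713639 , -2.15017609,  0.13776117]), 'tvec': array([   2.46641015,  577.63193813, 1445.39989345])}
{'fx': 371.64829954431775, 'fy': 371.64829954431775, 'cx': 318.9180282409815, 'cy': 235.12380378546638, 'rvec': array([-2.32386638, -1.77569624, -0.22848387]), 'tvec': array([-648.42362155,  -31.25873623,  390.58309087])}
```

View pics/scene0.png

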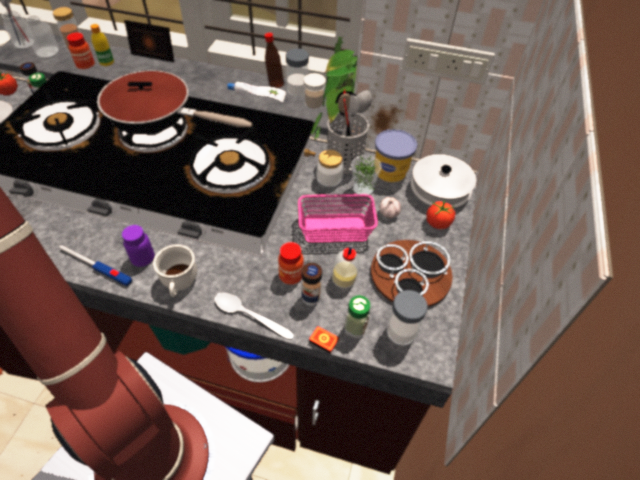

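View pics/top0.png

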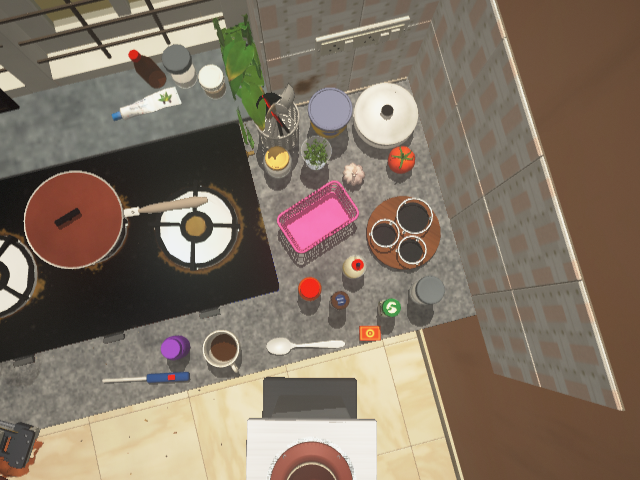

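Top view: basket (318,222), stand (403,232), relish (310,289), dark cap (340,299), bottle (354,268), green cap (391,307), salt (426,291), matchbox (370,333), garlic (353,174) and herbs (316,150). 

Things that could be confused:
- Relish: red jar (310,289), purple look-alike (174,347), tomato (401,159). I choose the red one.
- Salt: the dark grey lid (426,291), or the grey-lidded jar at the back (177,60). I choose the front one.
- Bottle: (354,268), or the brown bottle (140,62). I choose the pale one.

I'll check these in close crops.

```bash
python3 - <<'E'
import cv2
a=cv2.imread("pics/top0.png")[170:345,255:465]; cv2.imwrite("pics/c1.png",cv2.resize(a,None,fx=3.4,fy=3.4,interpolation=cv2.INTER_CUBIC))
a=cv2.imread("pics/scene0.png")[180:360,260:470]; cv2.imwrite("pics/c2.png",cv2.resize(a,None,fx=3.3,fy=3.3,interpolation=cv2.INTER_CUBIC))
E
```

```text
(no output)
```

View pics/c1.png

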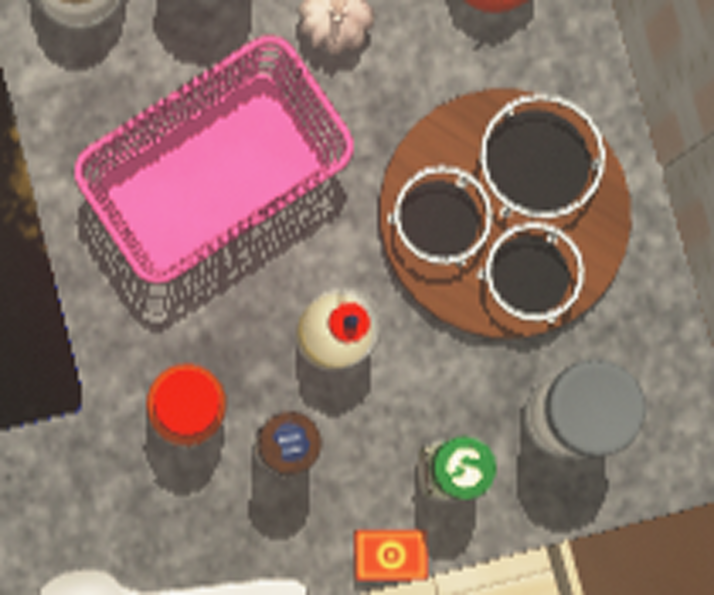

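View pics/c2.png

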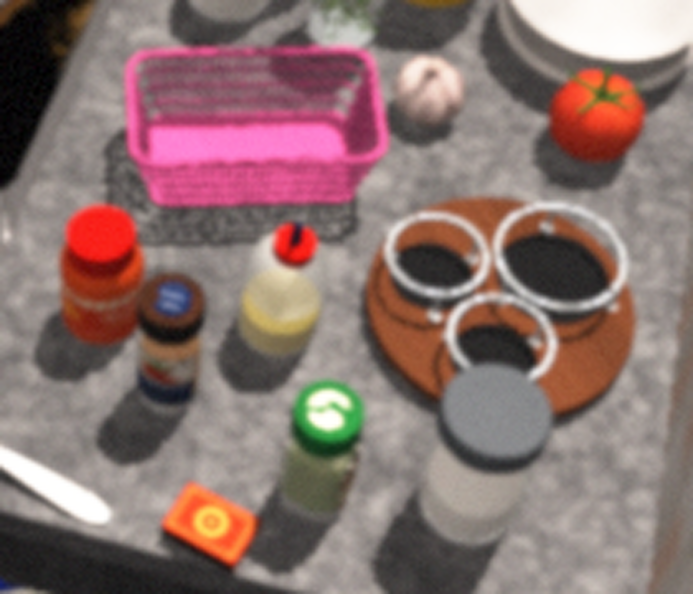

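```bash
cat > h.py <<'E'
import numpy as np, cv2
from workcell import r
def ray(name,uv,cm=None):
    c=cm or r.camera_model(name); R=cv2.Rodrigues(c["rvec"])[0]; t=np.array(c["tvec"])
    x=np.array([(uv[0]-c["cx"])/c["fx"],(uv[1]-c["cy"])/c["fy"]])
    if name=="wrist":
        th=np.hypot(*x); d=np.array([*(x/th*np.sin(th)),np.cos(th)])
    else: d=np.array([*x,1.])
    return -R.T@t, R.T@d
def at(name,uv,z,cm=None):
    o,d=ray(name,uv,cm); return (o+d*(z-o[2])/d[2])[:2]
def proj(name,P,cm=None):
    c=cm or r.camera_model(name); R=cv2.Rodrigues(c["rvec"])[0]; p=R@np.array(P,float)+np.array(c["tvec"])
    if name=="wrist":
        rr=np.hypot(p[0],p[1]); th=np.arctan2(rr,p[2]); x=p[:2]/rr*th
    else: x=p[:2]/p[2]
    return x*c["fx"]+[c["cx"],c["cy"]]
E
python3 - <<'E'
from h import *
np.set_printoptions(precision=1,suppress=True)
T={'relish':(187,402,94),'dark':(289,442,106),'bot_body':(338,330,70),'collar':(350,322,98),'green':(464,467,100),'salt':(597,407,123),
'wide':(544,157,44),'slimL':(442,215,44),'slimR':(535,273,44),'board':(505,213,16),'b1':(77,172,65),'b2':(270,38,65),'b3':(352,147,65),'b4':(158,280,65),'match':(391,555,14),'garlic':(336,20,50)}
S={'relish':(102,235,94),'dark':(173,300,106),'collar':(296,243,98),'green':(329,414,100),'salt':(496,415,123),'wide':(561,256,44),'slimL':(438,256,44),'slimR':(501,340,44),'board':(500,307,16)}
for k,(u,v,z) in T.items():
    a=at('top',(u/3.4+255,v/3.4+170),z); b=''
    if k in S: u,v,z=S[k]; b=at('scene',(u/3.3+260,v/3.3+180),z)
    print(k,a,b)
E
```

```text
relish [465.7   8.6] [467.3   6.3]
dark [438.4 -61.6] [440.5 -64.5]
bot_body [518.9 -98.1] 
collar [ 522.2 -104.3] [ 526.5 -106.3]
green [ 422.6 -182.7] [ 422.7 -185.4]
salt [ 463.6 -270.3] [ 460.7 -273.7]
wide [ 649.3 -250.6] [ 652.1 -251.6]
slimL [ 605.8 -175.8] [ 606.7 -179.1]
slimR [ 564. -243.] [ 566.  -244.8]
board [ 611.8 -226.2] [ 610.5 -229.5]
b1 [631.3  89.1] 
b2 [731.  -49.1] 
b3 [ 651.6 -108.5] 
b4 [553.9  30. ] 
match [ 360.  -141.2] 
garlic [748.5 -98.1]
```

Positions agree between the two cameras to about 3 mm, so I'm moving over the bottle.

>>> step_arm(
  plan=[
    {"translation": [0.191, -0.156, 0.075], "rot": [0, 0, -0.0598]},
    {"translation": [0.191, -0.156, 0.075], "rot": [0, 0, -0.0598]},
    {"translation": [0.191, -0.156, 0.075], "rot": [0, 0, -0.0598]},
    {"translation": [0.191, -0.156, 0.075], "rot": [0, 0, -0.0598]},
    {"translation": [0.191, -0.156, 0.075], "rot": [0, 0, -0.0598]},
    {"translation": [0.191, -0.156, 0.075], "rot": [0, 0, -0.0598]},
    {"translation": [0.191, -0.156, 0.075], "rot": [0, 0, -0.0598]},
    {"translation": [0.191, -0.156, 0.075], "rot": [0, 0, -0.0598]},
  ],
  jaw=0,
)

```text
time: 0.9
tcp_pos: [401.2, 438.5, 280.9]
tool_rot: [0.489, 0.872, -0.0, -0.0]
contact_force: [0.8, 0.2, 0.5]
opening: 0.999
grasp_force: 0.0
```

>>> step_arm(
  plan=[
    {"translation": [0.1, -0.242, 0], "rot": [0, 0, -0.0598]},
    {"translation": [0.1, -0.242, 0], "rot": [0, 0, -0.0598]},
    {"translation": [0.1, -0.242, 0], "rot": [0, 0, -0.0598]},
    {"translation": [0.1, -0.242, 0], "rot": [0, 0, -0.0598]},
    {"translation": [0.1, -0.242, 0], "rot": [0, 0, -0.0598]},
    {"translation": [0.1, -0.242, 0], "rot": [0, 0, -0.0598]},
    {"translation": [0.1, -0.242, 0], "rot": [0, 0, -0.0598]},
    {"translation": [0.1, -0.242, 0], "rot": [0, 0, -0.0598]},
  ],
)

```text
time: 1.7
tcp_pos: [520.5, 147.9, 280.5]
tool_rot: [0.775, 0.632, -0.0, -0.0]
contact_force: [0.1, 1.3, -0.5]
opening: 1.001
grasp_force: 0.0
```

>>> step_arm(
  plan=[
    {"translation": [0, -0.208, 0], "rot": [0, 0, -0.0598]},
    {"translation": [0, -0.208, 0], "rot": [0, 0, -0.0598]},
    {"translation": [0, -0.208, 0], "rot": [0, 0, -0.0598]},
    {"translation": [0, -0.208, 0], "rot": [0, 0, -0.0598]},
    {"translation": [0, -0.208, 0], "rot": [0, 0, -0.0598]},
    {"translation": [0, -0.208, 0], "rot": [0, 0, -0.0598]},
    {"translation": [0, -0.208, 0], "rot": [0, 0, -0.0598]},
    {"translation": [0, 0, 0], "rot": [0, 0, -0.0598]},
  ],
)

```text
time: 2.5
tcp_pos: [519.2, -74.9, 281.1]
tool_rot: [0.954, 0.299, -0.001, 0.001]
contact_force: [-1.0, 0.5, 0.5]
opening: 1.001
grasp_force: 0.0
```

```bash
cat >> h.py <<'E'
def st():
    s=r.observe(); q=s["tool_rot"]; from scipy.spatial.transform import Rotation as Ro
    R=Ro.from_quat(q).as_matrix(); y=R[:,1]
    print("t",round(s["time"],2),"tcp",s["tcp_pos"].round(1),"close ang",round(np.degrees(np.arctan2(y[1],y[0])),1),"tilt",R[:2,2].round(3),"F",s["contact_force"].round(1),"open",round(s["opening"],3),"grip",round(s["grasp_force"],1),"q",s["qpos"].round(2)); return s
E
python3 - <<'E'
from h import *
st(); cm=r.camera_model("wrist"); im=r.get_image("wrist"); cv2.imwrite("pics/w1.png",im)
P={'relish':(466.5,7.5,94),'dark':(439.5,-63,106),'green':(422.6,-184,100),'salt':(462,-272,123),'bot':(519,-99,0),'slimL':(606,-177.5,44),'slimR':(565,-244,44),'wide':(650.5,-251,44)}
for k,p in P.items(): print(k,proj('wrist',p,cm).round())
for p in [(408,80),(440,190),(478,315)]: print(at('top',p,0).round())
E
```

```text
t 2.5 tcp [519.2 -74.9 281.1] close ang -55.2 tilt [-0.    -0.003] F [-1.   0.5  0.5] open 1.001 grip 0.0 q [-0.38  0.4   0.7   1.65 -0.27  1.19 -0.57]
relish [226. 204.]
dark [265. 264.]
green [348. 330.]
salt [430. 350.]
bot [333. 204.]
slimL [429. 190.]
slimR [448. 247.]
wide [492. 196.]
[1020. -244.]
[ 726. -324.]
[ 407. -414.]
```

View pics/w1.png

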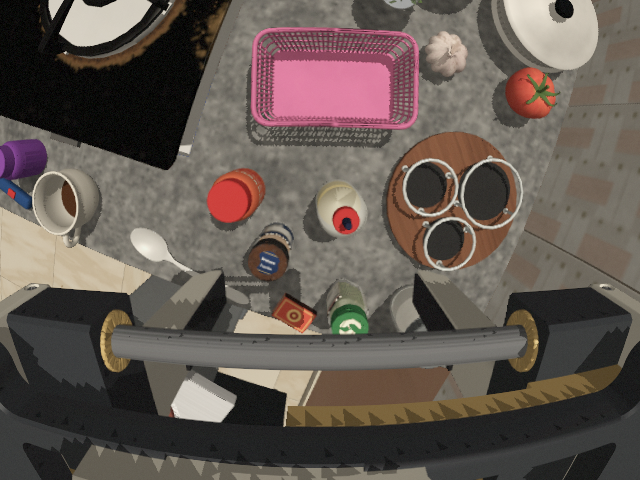

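The wrist view matches the predictions (basket (335,80), stand (452,200), bottle collar (347,220)). I'm descending on the bottle.

>>> step_arm(
  plan=[
    {"translation": [0, -0.153, 0], "rot": [0, 0, 0]},
    {"translation": [0, 0, -0.2], "rot": [0, 0, 0]},
    {"translation": [0, 0, -0.2], "rot": [0, 0, 0]},
    {"translation": [0, 0, -0.2], "rot": [0, 0, 0]},
    {"translation": [0, 0, -0.2], "rot": [0, 0, 0]},
    {"translation": [0, 0, -0.2], "rot": [0, 0, 0]},
    {"translation": [0, 0, -0.2], "rot": [0, 0, 0]},
    {"translation": [0, 0, 0], "rot": [0, 0, 0]},
  ],
)

```text
time: 3.35
tcp_pos: [517.3, -89.7, 97.2]
tool_rot: [0.952, 0.307, -0.004, -0.003]
contact_force: [0.0, -0.1, -0.2]
opening: 0.999
grasp_force: 0.0
```

>>> step_arm(
  plan=[
    {"translation": [0, 0, -0.15], "rot": [0, 0, 0]},
    {"translation": [0, 0, -0.15], "rot": [0, 0, 0]},
    {"translation": [0, 0, -0.06], "rot": [0, 0, 0]},
    {"translation": [0, 0, 0], "rot": [0, 0, 0]},
    {"translation": [0, 0, 0], "rot": [0, 0, 0]},
  ],
)

```text
time: 3.85
tcp_pos: [521.5, -92.1, 47.9]
tool_rot: [0.952, 0.305, 0.001, 0.0]
contact_force: [-0.0, 0.0, 0.6]
opening: 1.002
grasp_force: 0.0
```

>>> step_arm(
  plan=[
    {"translation": [0, 0, 0], "rot": [0, 0, 0]},
    {"translation": [0, 0, 0], "rot": [0, 0, 0]},
    {"translation": [0, 0, 0], "rot": [0, 0, 0]},
    {"translation": [0, 0, 0], "rot": [0, 0, 0]},
    {"translation": [0, 0, 0], "rot": [0, 0, 0]},
    {"translation": [0, 0, 0], "rot": [0, 0, 0]},
    {"translation": [0, 0, 0], "rot": [0, 0, 0]},
    {"translation": [0, 0, 0], "rot": [0, 0, 0]},
  ],
  jaw=1,
)

```text
time: 4.65
tcp_pos: [525.8, -96.1, 49.4]
tool_rot: [0.952, 0.305, 0.005, 0.005]
contact_force: [4.3, -4.3, 7.1]
opening: 0.518
grasp_force: 27.0
```

```bash
python3 - <<'E'
from h import *
st(); im=r.get_image("wrist"); b=r.get_image("scene")[190:330,270:440]
a=im[100:400,120:560]
cv2.imwrite("pics/w2.png",np.vstack([cv2.resize(a,(600,300)),cv2.resize(b,(364,300),interpolation=cv2.INTER_CUBIC).copy() if 0 else cv2.copyMakeBorder(cv2.resize(b,(364,300),interpolation=cv2.INTER_CUBIC),0,0,0,236,0)]))
E
```

```text
t 4.65 tcp [525.8 -96.1  49.4] close ang -54.5 tilt [ 0.012 -0.007] F [ 4.3 -4.3  7.1] open 0.518 grip 27.0 q [-0.19  0.67  0.51  1.93 -0.52  0.65 -0.3 ]
```

View pics/w2.png

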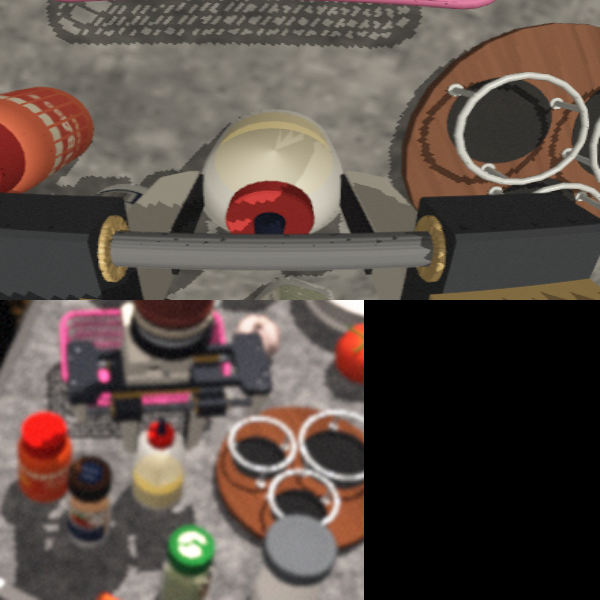

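```bash
python3 - <<'E'
from h import *
print("base from scene0",at('scene',(278/3.3+260,335/3.3+180),0).round(1))
# wrist crop scale: x: 440->600, y: 300->300
cm=r.camera_model("wrist")
s=lambda u,v:(u*440/600+120,v+100)
for n,p,z in [("shoulder back edge",(272,112),75),("left edge",(204,180),75),("right edge",(343,180),75),("collar",(270,210),95)]:
    print(n,at('wrist',s(*p),z,cm).round(1))
for a in (0,90,180,270):
    e=np.array([519+28*np.cos(np.radians(a-54.5)),-98+28*np.sin(np.radians(a-54.5)),75]); q=proj('wrist',e,cm); print(a,((q[0]-120)*600/440).round(),(q[1]-100).round())
q=proj('wrist',(525.8,-96.1,49),cm); print('tcp',((q[0]-120)*600/440).round(),(q[1]-100).round())
E
```

```text
base from scene0 [ 517.9 -105.1]
shoulder back edge [556.5 -74.9]
left edge [515.  -74.6]
right edge [ 543.7 -115.3]
collar [523.3 -97.4]
0 340.0 199.0
90 264.0 145.0
180 188.0 199.0
270 264.0 247.0
tcp 270.0 169.0
```

>>> step_arm(
  plan=[
    {"translation": [0, 0, 0.04], "rot": [0, 0, 0]},
    {"translation": [0, 0, 0.08], "rot": [0, 0, 0]},
    {"translation": [0, 0, 0.08], "rot": [0, 0, 0]},
    {"translation": [0, 0, 0], "rot": [0, 0, 0]},
    {"translation": [0, 0, 0], "rot": [0, 0, 0]},
  ],
)

```text
time: 5.25
tcp_pos: [520.3, -91.5, 77.0]
tool_rot: [0.952, 0.305, 0.0, -0.0]
contact_force: [0.1, -0.7, -3.7]
opening: 0.268
grasp_force: 29.9
```

```bash
python3 - <<'E'
from h import *
st(); im=r.get_image("wrist"); b=r.get_image("scene")[190:330,270:440]
a=im[100:400,120:560]
cv2.imwrite("pics/w3.png",np.vstack([cv2.resize(a,(600,300)),cv2.copyMakeBorder(cv2.resize(b,(364,300),interpolation=cv2.INTER_CUBIC),0,0,0,236,0)]))
cm=r.camera_model("wrist"); R=cv2.Rodrigues(cm["rvec"])[0]; print("cam pos",(-R.T@cm["tvec"]).round(),"axis",R[2].round(2))
E
```

```text
t 5.25 tcp [520.3 -91.5  77. ] close ang -54.4 tilt [-0.     0.001] F [ 0.1 -0.7 -3.7] open 0.268 grip 29.9 q [-0.22  0.63  0.55  1.92 -0.48  0.73 -0.34]
cam pos [578. -51. 270.] axis [-0.21 -0.15 -0.97]
```

View pics/w3.png

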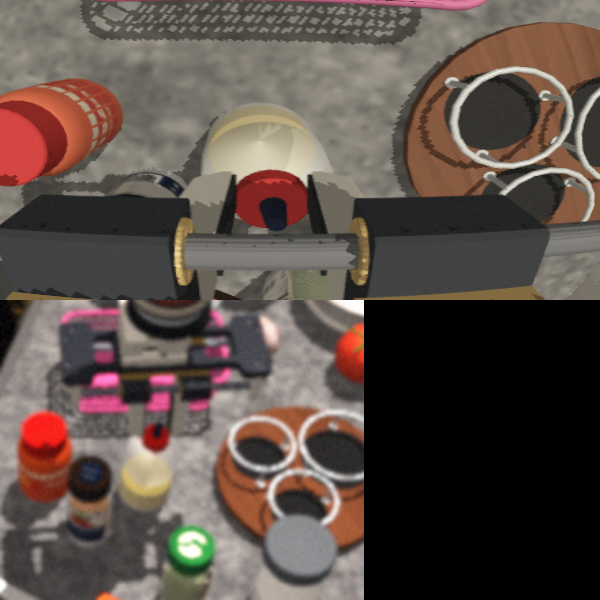

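```bash
python3 - <<'E'
from h import *
cm=r.camera_model("wrist"); s=lambda u,v:(u*440/600+120,v+100)
p=np.array([.815,.58])
for n,uv in [("back",(262,103)),("collar",(272,198)),("nozzle tip",(270,210))]:
  for z in (0,28,75,100,130):
    a=at('wrist',s(*uv),z,cm); print(n,z,a.round(1),"perp off tcp",((a-[520.3,-91.5])@p).round(1),"along",((a-[520.3,-91.5])@[.58,-.815]).round(1))
for n,uv,z in [("base bottom centre",(143,497),0),("base",(143,497),28),("collar",(155,435),98),("collar",(155,435),126)]:
    print(n,z,at('scene',(uv[0]*170/364+270,uv[1]-300 and (uv[1]-300)*140/300+190),z).round(1))
E
```

```text
back 0 [536.7 -74. ] perp off tcp 23.5 along -4.7
back 28 [541.  -71.6] perp off tcp 28.4 along -4.2
back 75 [548.2 -67.5] perp off tcp 36.7 along -3.3
back 100 [552.1 -65.4] perp off tcp 41.1 along -2.9
back 130 [556.7 -62.8] perp off tcp 46.3 along -2.3
collar 0 [ 477.8 -122.9] perp off tcp -52.8 along 0.9
collar 28 [ 488.2 -115.4] perp off tcp -40.0 along 0.8
collar 75 [ 505.7 -102.8] perp off tcp -18.4 along 0.7
collar 100 [515.  -96.1] perp off tcp -7.0 along 0.7
collar 130 [526.2 -88.1] perp off tcp 6.8 along 0.6
nozzle tip 0 [ 468.4 -128.1] perp off tcp -63.5 along -0.2
nozzle tip 28 [ 479.8 -120.1] perp off tcp -49.6 along -0.2
nozzle tip 75 [ 498.9 -106.6] perp off tcp -26.2 along -0.1
nozzle tip 100 [509.1 -99.4] perp off tcp -13.7 along -0.0
nozzle tip 130 [521.3 -90.8] perp off tcp 1.2 along 0.0
base bottom centre 0 [507.8 -91.1]
base 28 [490.8 -99. ]
collar 98 [519.7 -92.1]
collar 126 [ 500.3 -100.8]
```

The pads slid up the shoulder and now hold the collar, with the bottle still standing. A collar grip would clear the basket rim, so I'll try a small lift.

>>> step_arm(
  plan=[
    {"translation": [0, 0, 0.03], "rot": [0, 0, 0]},
    {"translation": [0, 0, 0.04], "rot": [0, 0, 0]},
    {"translation": [0, 0, 0.03], "rot": [0, 0, 0]},
    {"translation": [0, 0, 0], "rot": [0, 0, 0]},
    {"translation": [0, 0, 0], "rot": [0, 0, 0]},
  ],
)

```text
time: 5.85
tcp_pos: [520.6, -91.9, 92.0]
tool_rot: [0.952, 0.305, 0.0, -0.0]
contact_force: [0.0, -0.7, -3.8]
opening: 0.267
grasp_force: 29.9
```

```bash
python3 - <<'E'
from h import *
st(); im=r.get_image("wrist"); b=r.get_image("scene")[190:330,270:440]
a=im[100:400,120:560]
cv2.imwrite("pics/w4.png",np.vstack([cv2.resize(a,(600,300)),cv2.copyMakeBorder(cv2.resize(b,(364,300),interpolation=cv2.INTER_CUBIC),0,0,0,236,0)]))
E
```

```text
t 5.85 tcp [520.6 -91.9  92. ] close ang -54.4 tilt [0. 0.] F [ 0.  -0.7 -3.8] open 0.267 grip 29.9 q [-0.23  0.61  0.57  1.9  -0.47  0.76 -0.35]
```

View pics/w4.png

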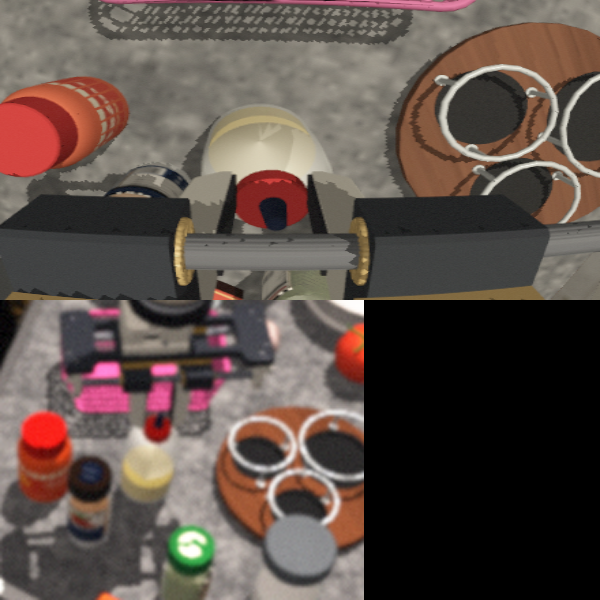

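The wrist view is unchanged while the scene shows the bottle higher, so it is held by the collar. I'm carrying it to the right-hand basket place.

>>> step_arm(
  plan=[
    {"translation": [0, 0, 0.19], "rot": [0, 0, 0]},
    {"translation": [0, 0, 0.19], "rot": [0, 0, 0]},
    {"translation": [0, 0, 0.19], "rot": [0, 0, 0]},
    {"translation": [0, 0, 0.0], "rot": [0, 0, 0]},
    {"translation": [0.08, 0.03, 0], "rot": [0, 0, 0]},
    {"translation": [0.12, 0.045, 0], "rot": [0, 0, 0]},
    {"translation": [0.16, 0.06, 0], "rot": [0, 0, 0]},
    {"translation": [0.16, 0.06, 0], "rot": [0, 0, 0]},
  ],
)

```text
time: 6.75
tcp_pos: [598.8, -61.1, 174.8]
tool_rot: [0.952, 0.305, -0.002, -0.001]
contact_force: [0.2, -0.4, -1.9]
opening: 0.269
grasp_force: 29.9
```

>>> step_arm(
  plan=[
    {"translation": [0.16, 0.06, 0], "rot": [0, 0, 0]},
    {"translation": [0.16, 0.06, 0], "rot": [0, 0, 0]},
    {"translation": [0.08, 0.03, 0], "rot": [0, 0, 0]},
    {"translation": [0.05, 0.015, 0], "rot": [0, 0, 0]},
    {"translation": [0, 0, 0], "rot": [0, 0, 0]},
    {"translation": [0, 0, 0], "rot": [0, 0, 0]},
    {"translation": [0, 0, 0], "rot": [0, 0, 0]},
  ],
)

```text
time: 7.45
tcp_pos: [665.1, -38.8, 177.1]
tool_rot: [0.952, 0.305, -0.001, -0.0]
contact_force: [0.0, -0.5, -2.8]
opening: 0.268
grasp_force: 29.9
```

```bash
python3 - <<'E'
from h import *
st(); im=r.get_image("wrist"); b=r.get_image("scene")[150:290,270:440]
a=im[100:400,120:560]
cv2.imwrite("pics/w5.png",np.vstack([cv2.resize(a,(600,300)),cv2.copyMakeBorder(cv2.resize(b,(364,300),interpolation=cv2.INTER_CUBIC),0,0,0,236,0)]))
E
```

```text
t 7.45 tcp [665.1 -38.8 177.1] close ang -54.5 tilt [-0.001 -0.   ] F [ 0.  -0.5 -2.8] open 0.268 grip 29.9 q [-0.3   0.72  0.61  1.4  -0.43  1.16 -0.58]
```

View pics/w5.png

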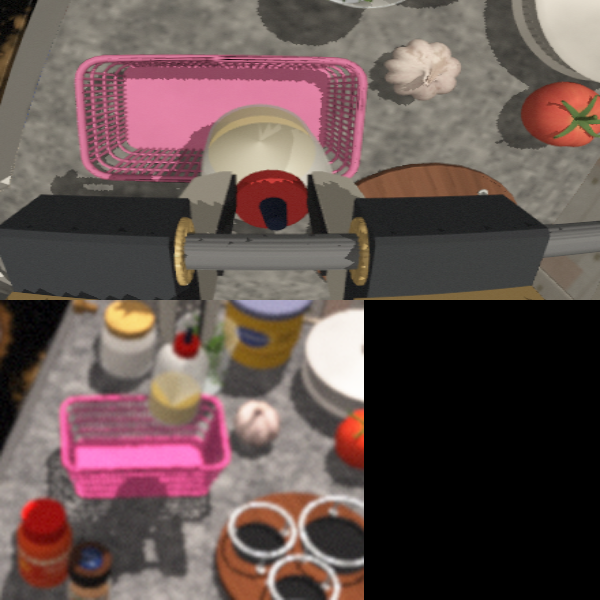

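Bottle held upright over the right half of the basket. Lowering it now.

>>> step_arm(
  plan=[
    {"translation": [0, 0, -0.12], "rot": [0, 0, 0]},
    {"translation": [0, 0, -0.12], "rot": [0, 0, 0]},
    {"translation": [0, 0, -0.12], "rot": [0, 0, 0]},
    {"translation": [0, 0, -0.1], "rot": [0, 0, 0]},
    {"translation": [0, 0, -0.06], "rot": [0, 0, 0]},
    {"translation": [0, 0, 0], "rot": [0, 0, 0]},
    {"translation": [0, 0, 0], "rot": [0, 0, 0]},
  ],
)

```text
time: 8.25
tcp_pos: [666.5, -38.2, 99.9]
tool_rot: [0.952, 0.305, 0.0, 0.0]
contact_force: [0.4, -0.9, -2.1]
opening: 0.268
grasp_force: 29.9
```

>>> step_arm(
  plan=[
    {"translation": [0, 0, -0.02], "rot": [0, 0, 0]},
    {"translation": [0, 0, -0.02], "rot": [0, 0, 0]},
    {"translation": [0, 0, 0], "rot": [0, 0, 0]},
    {"translation": [0, 0, 0], "rot": [0, 0, 0]},
  ],
)

```text
time: 8.65
tcp_pos: [666.0, -37.9, 93.4]
tool_rot: [0.952, 0.305, 0.0, -0.0]
contact_force: [-0.3, -0.1, -2.3]
opening: 0.268
grasp_force: 29.9
```

>>> step_arm(
  plan=[
    {"translation": [0, 0, -0.015], "rot": [0, 0, 0]},
    {"translation": [0, 0, -0.015], "rot": [0, 0, 0]},
    {"translation": [0, 0, 0], "rot": [0, 0, 0]},
    {"translation": [0, 0, 0], "rot": [0, 0, 0]},
  ],
)

```text
time: 9.05
tcp_pos: [666.0, -38.0, 88.7]
tool_rot: [0.952, 0.305, -0.0, -0.0]
contact_force: [0.4, 0.7, -2.8]
opening: 0.267
grasp_force: 29.9
```

>>> step_arm(
  plan=[
    {"translation": [0, 0, -0.015], "rot": [0, 0, 0]},
    {"translation": [0, 0, -0.015], "rot": [0, 0, 0]},
    {"translation": [0, 0, 0], "rot": [0, 0, 0]},
    {"translation": [0, 0, 0], "rot": [0, 0, 0]},
  ],
)

```text
time: 9.45
tcp_pos: [666.0, -37.9, 84.2]
tool_rot: [0.952, 0.305, -0.0, -0.0]
contact_force: [-0.8, -0.4, -2.8]
opening: 0.269
grasp_force: 29.9
```

>>> step_arm(
  plan=[
    {"translation": [0, 0, -0.014], "rot": [0, 0, 0]},
    {"translation": [0, 0, 0], "rot": [0, 0, 0]},
    {"translation": [0, 0, 0], "rot": [0, 0, 0]},
  ],
)

```text
time: 9.75
tcp_pos: [666.0, -37.9, 82.1]
tool_rot: [0.952, 0.305, -0.0, -0.0]
contact_force: [0.0, -0.3, -3.4]
opening: 0.267
grasp_force: 29.9
```

>>> step_arm(
  plan=[
    {"translation": [0, 0, -0.014], "rot": [0, 0, 0]},
    {"translation": [0, 0, 0], "rot": [0, 0, 0]},
    {"translation": [0, 0, 0], "rot": [0, 0, 0]},
  ],
)

```text
time: 10.05
tcp_pos: [666.0, -37.9, 80.0]
tool_rot: [0.952, 0.305, -0.0, -0.0]
contact_force: [-1.1, -0.2, -2.6]
opening: 0.269
grasp_force: 29.9
```

>>> step_arm(
  plan=[
    {"translation": [0, 0, -0.014], "rot": [0, 0, 0]},
    {"translation": [0, 0, -0.014], "rot": [0, 0, 0]},
    {"translation": [0, 0, 0], "rot": [0, 0, 0]},
    {"translation": [0, 0, 0], "rot": [0, 0, 0]},
  ],
)

```text
time: 10.45
tcp_pos: [666.7, -37.7, 76.7]
tool_rot: [0.952, 0.305, 0.001, 0.0]
contact_force: [-0.3, 1.3, 2.5]
opening: 0.264
grasp_force: 30.0
```

>>> step_arm(
  plan=[
    {"translation": [0, 0, -0.014], "rot": [0, 0, 0]},
    {"translation": [0, 0, -0.014], "rot": [0, 0, 0]},
    {"translation": [0, 0, 0], "rot": [0, 0, 0]},
    {"translation": [0, 0, 0], "rot": [0, 0, 0]},
  ],
)

```text
time: 10.85
tcp_pos: [668.4, -37.7, 76.4]
tool_rot: [0.952, 0.306, 0.003, 0.0]
contact_force: [-3.1, 2.3, 16.1]
opening: 0.271
grasp_force: 30.5
```

Contact at TCP z≈77: it's on the floor. Easing off, then releasing and rising.

>>> step_arm(
  plan=[
    {"translation": [0, 0, 0.02], "rot": [0, 0, 0]},
    {"translation": [0, 0, 0.0], "rot": [0, 0, 0]},
    {"translation": [0, 0, 0], "rot": [0, 0, 0]},
  ],
)

```text
time: 11.15
tcp_pos: [667.4, -37.5, 76.5]
tool_rot: [0.952, 0.305, 0.002, 0.0]
contact_force: [-1.2, 1.2, 8.4]
opening: 0.269
grasp_force: 30.2
```

>>> step_arm(
  plan=[
    {"translation": [0, 0, 0], "rot": [0, 0, 0]},
    {"translation": [0, 0, 0.0], "rot": [0, 0, 0]},
    {"translation": [0, 0, 0], "rot": [0, 0, 0]},
    {"translation": [0, 0, 0], "rot": [0, 0, 0]},
    {"translation": [0, 0, 0], "rot": [0, 0, 0]},
    {"translation": [0, 0, 0], "rot": [0, 0, 0]},
  ],
  jaw=0.3,
)

```text
time: 11.75
tcp_pos: [665.9, -38.1, 74.5]
tool_rot: [0.952, 0.305, -0.0, -0.0]
contact_force: [-0.1, -0.3, -0.4]
opening: 0.69
grasp_force: 0.0
```

>>> step_arm(
  plan=[
    {"translation": [0, 0, 0.1], "rot": [0, 0, 0]},
    {"translation": [0, 0, 0.2], "rot": [0, 0, 0]},
    {"translation": [0, 0, 0.2], "rot": [0, 0, 0]},
    {"translation": [0, 0, 0.2], "rot": [0, 0, 0]},
    {"translation": [0, 0, 0.2], "rot": [0, 0, 0]},
    {"translation": [0, 0, 0], "rot": [0, 0, 0]},
    {"translation": [0, 0, 0], "rot": [0, 0, 0]},
  ],
)

```text
time: 12.45
tcp_pos: [666.3, -38.2, 211.2]
tool_rot: [0.952, 0.305, 0.001, 0.0]
contact_force: [-0.2, -0.3, -0.7]
opening: 0.7
grasp_force: 0.0
```

```bash
python3 - <<'E'
from h import *
st(); a=r.get_image("wrist"); cv2.imwrite("pics/w6.png",a)
E
```

```text
t 12.45 tcp [666.3 -38.2 211.2] close ang -54.5 tilt [0.002 0.   ] F [-0.2 -0.3 -0.7] open 0.7 grip 0.0 q [-0.3   0.69  0.63  1.35 -0.41  1.23 -0.6 ]
```

View pics/w6.png

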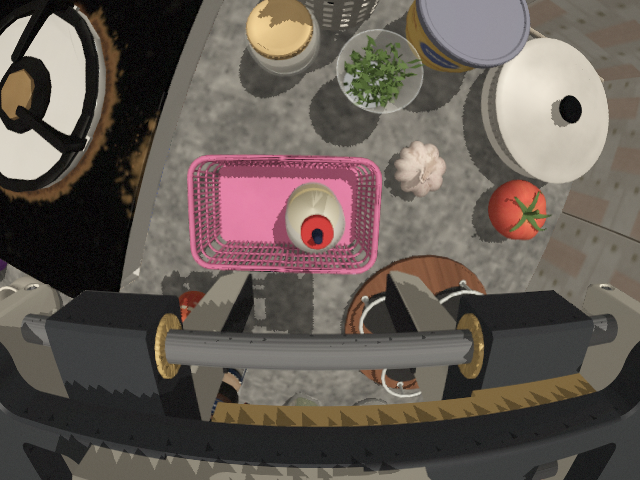

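The bottle stands in the basket at (315,220). Next is the relish, gripped by its cap so the fingers stay above the rim.

>>> step_arm(
  plan=[
    {"translation": [-0.1, 0.03, 0], "rot": [0, 0, 0]},
    {"translation": [-0.2, 0.045, 0], "rot": [0, 0, 0]},
    {"translation": [-0.24, 0.05, 0], "rot": [0, 0, 0]},
    {"translation": [-0.24, 0.05, 0], "rot": [0, 0, 0]},
    {"translation": [-0.24, 0.05, 0], "rot": [0, 0, 0]},
    {"translation": [-0.2, 0.045, 0], "rot": [0, 0, 0]},
    {"translation": [-0.11, 0.035, 0], "rot": [0, 0, 0]},
    {"translation": [0, 0, 0], "rot": [0, 0, 0]},
  ],
  jaw=0,
)

```text
time: 13.3
tcp_pos: [463.4, 9.0, 208.8]
tool_rot: [0.952, 0.306, -0.002, -0.001]
contact_force: [1.0, 0.3, 0.3]
opening: 0.998
grasp_force: 0.0
```

>>> step_arm(
  plan=[
    {"translation": [0, 0, -0.2], "rot": [0, 0, 0]},
    {"translation": [0, 0, -0.2], "rot": [0, 0, 0]},
    {"translation": [0, 0, -0.2], "rot": [0, 0, 0]},
    {"translation": [0, 0, 0], "rot": [0, 0, 0]},
    {"translation": [0, 0, 0], "rot": [0, 0, 0]},
  ],
)

```text
time: 13.8
tcp_pos: [467.2, 7.2, 119.5]
tool_rot: [0.952, 0.305, -0.001, 0.0]
contact_force: [0.6, -0.9, 0.8]
opening: 1.002
grasp_force: 0.0
```

```bash
python3 - <<'E'
from h import *
st(); cm=r.camera_model("wrist"); im=r.get_image("wrist")
# red cap blob
h=cv2.cvtColor(im,cv2.COLOR_BGR2HSV); m=cv2.inRange(h,(0,210,150),(4,255,255))|cv2.inRange(h,(177,210,150),(180,255,255))
n,l,s,c=cv2.connectedComponentsWithStats(m)
for i in range(1,n):
    if s[i,4]>150: print(s[i],c[i].round(),at('wrist',c[i],94,cm).round(1))
print("pred",proj('wrist',(466.5,7.5,94),cm).round())
cv2.imwrite("pics/w7.png",im)
E
```

```text
t 13.8 tcp [467.2   7.2 119.5] close ang -54.5 tilt [-0.001 -0.001] F [ 0.6 -0.9  0.8] open 1.002 grip 0.0 q [-0.49  0.5   0.62  2.04 -0.42  0.74 -0.56]
pred [317. 256.]
```

```bash
python3 - <<'E'
from h import *
cm=r.camera_model("wrist"); im=cv2.imread("pics/w7.png"); print(im[256,317],im[230,317],im[270,300])
h=cv2.cvtColor(im,cv2.COLOR_BGR2HSV); m=cv2.inRange(h,(0,150,80),(5,255,255))|cv2.inRange(h,(174,150,80),(180,255,255))
n,l,s,c=cv2.connectedComponentsWithStats(m)
for i in range(1,n):
    if s[i,4]>150: print(s[i],c[i].round(),at('wrist',c[i],94,cm).round(1))
E
```

```text
[ 67  72 214] [ 66  70 214] [ 66  71 214]
[ 531   42   41   43 1167] [549.  64.] [664.8 -42.7]
[ 282  208   74   77 4451] [319. 246.] [472.5  10. ]
[356 375  46  29 441] [378. 390.] [407.  -91.2]
```

>>> step_arm(
  plan=[
    {"translation": [0.01, 0.005, -0.15], "rot": [0, 0, 0]},
    {"translation": [0, 0, -0.14], "rot": [0, 0, 0]},
    {"translation": [0, 0, 0], "rot": [0, 0, 0]},
    {"translation": [0, 0, 0], "rot": [0, 0, 0]},
  ],
)

```text
time: 14.25
tcp_pos: [469.2, 8.3, 77.4]
tool_rot: [0.952, 0.305, 0.001, 0.0]
contact_force: [1.0, 0.4, 1.3]
opening: 0.998
grasp_force: 0.0
```

>>> step_arm(
  plan=[
    {"translation": [0, 0, 0], "rot": [0, 0, 0]},
    {"translation": [0, 0, 0], "rot": [0, 0, 0]},
    {"translation": [0, 0, 0], "rot": [0, 0, 0]},
    {"translation": [0, 0, 0], "rot": [0, 0, 0]},
    {"translation": [0, 0, 0], "rot": [0, 0, 0]},
    {"translation": [0, 0, 0], "rot": [0, 0, 0]},
    {"translation": [0, 0, 0], "rot": [0, 0, 0]},
  ],
  jaw=1,
)

```text
time: 14.95
tcp_pos: [468.0, 8.5, 76.2]
tool_rot: [0.952, 0.305, -0.0, -0.0]
contact_force: [-1.0, 0.0, -0.1]
opening: 0.452
grasp_force: 0.0
```

>>> step_arm(
  plan=[
    {"translation": [0, 0, 0.03], "rot": [0, 0, 0]},
    {"translation": [0, 0, 0.04], "rot": [0, 0, 0]},
    {"translation": [0, 0, 0], "rot": [0, 0, 0]},
    {"translation": [0, 0, 0], "rot": [0, 0, 0]},
    {"translation": [0, 0, 0], "rot": [0, 0, 0]},
  ],
)

```text
time: 15.45
tcp_pos: [468.0, 8.6, 86.8]
tool_rot: [0.952, 0.305, 0.0, -0.0]
contact_force: [0.2, 0.0, -0.1]
opening: 0.026
grasp_force: 0.0
```

```bash
python3 - <<'E'
from h import *
st(); im=r.get_image("wrist"); b=r.get_image("scene")[200:340,250:420]
a=im[100:400,120:560]
cv2.imwrite("pics/w8.png",np.vstack([cv2.resize(a,(600,300)),cv2.copyMakeBorder(cv2.resize(b,(364,300),interpolation=cv2.INTER_CUBIC),0,0,0,236,0)]))
E
```

```text
t 15.45 tcp [468.    8.6  86.8] close ang -54.4 tilt [-0.  0.] F [ 0.2  0.  -0.1] open 0.026 grip 0.0 q [-0.45  0.55  0.57  2.07 -0.48  0.66 -0.51]
```

View pics/w8.png

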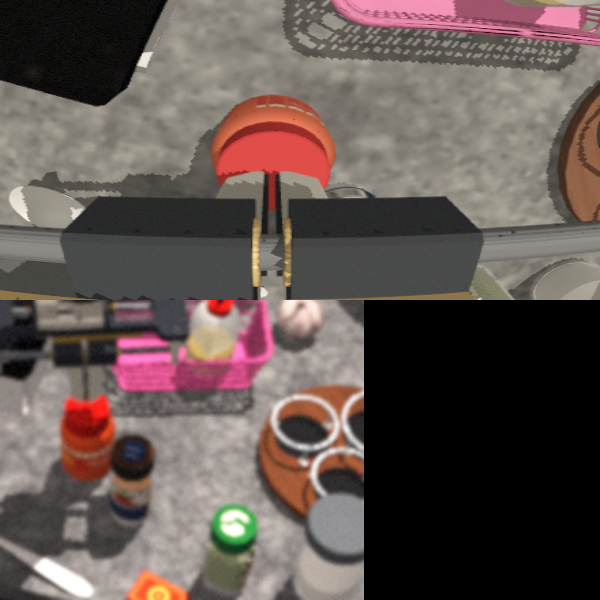

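The fingers closed just above the cap (crop (272,190)): the real contact sits well above the reported TCP. I'm reopening and going lower.

>>> step_arm(
  plan=[
    {"translation": [0, 0, 0], "rot": [0, 0, 0]},
    {"translation": [0, 0, 0], "rot": [0, 0, 0]},
    {"translation": [0, 0, 0], "rot": [0, 0, 0]},
    {"translation": [0, 0, 0], "rot": [0, 0, 0]},
    {"translation": [0, 0, 0], "rot": [0, 0, 0]},
    {"translation": [0, 0, 0], "rot": [0, 0, 0]},
    {"translation": [0, 0, 0], "rot": [0, 0, 0]},
    {"translation": [0, 0, 0], "rot": [0, 0, 0]},
  ],
  jaw=0,
)

```text
time: 16.35
tcp_pos: [468.0, 8.5, 86.7]
tool_rot: [0.952, 0.305, 0.0, -0.0]
contact_force: [-0.3, 0.2, -0.2]
opening: 0.65
grasp_force: 0.0
```

>>> step_arm(
  plan=[
    {"translation": [0, 0, 0], "rot": [0, 0, 0]},
    {"translation": [0, 0, 0], "rot": [0, 0, 0]},
    {"translation": [0, 0, 0], "rot": [0, 0, 0]},
    {"translation": [0, 0, 0], "rot": [0, 0, 0]},
    {"translation": [0, 0, -0.1], "rot": [0, 0, 0]},
    {"translation": [0, 0, -0.12], "rot": [0, 0, 0]},
    {"translation": [0, 0, 0], "rot": [0, 0, 0]},
    {"translation": [0, 0, 0], "rot": [0, 0, 0]},
  ],
)

```text
time: 17.15
tcp_pos: [468.0, 8.3, 53.8]
tool_rot: [0.952, 0.305, -0.0, -0.0]
contact_force: [0.0, 0.1, -0.4]
opening: 0.998
grasp_force: 0.0
```

>>> step_arm(
  plan=[
    {"translation": [0, 0, 0], "rot": [0, 0, 0]},
    {"translation": [0, 0, 0], "rot": [0, 0, 0]},
    {"translation": [0, 0, 0], "rot": [0, 0, 0]},
    {"translation": [0, 0, 0], "rot": [0, 0, 0]},
    {"translation": [0, 0, 0], "rot": [0, 0, 0]},
    {"translation": [0, 0, 0], "rot": [0, 0, 0]},
    {"translation": [0, 0, 0], "rot": [0, 0, 0]},
    {"translation": [0, 0, 0], "rot": [0, 0, 0]},
  ],
  jaw=1,
)

```text
time: 17.95
tcp_pos: [468.1, 8.5, 53.8]
tool_rot: [0.952, 0.305, 0.0, -0.0]
contact_force: [0.0, -0.4, 0.9]
opening: 0.498
grasp_force: 30.0
```

>>> step_arm(
  plan=[
    {"translation": [0, 0, 0], "rot": [0, 0, 0]},
    {"translation": [0, 0, 0], "rot": [0, 0, 0]},
    {"translation": [0, 0, 0], "rot": [0, 0, 0]},
  ],
)

```text
time: 18.25
tcp_pos: [468.1, 8.5, 53.8]
tool_rot: [0.952, 0.305, 0.0, -0.0]
contact_force: [-0.4, 0.3, -0.2]
opening: 0.497
grasp_force: 30.0
```

The cap is held: opening 0.497 is about 46 mm. The pads sit about 25 mm above the reported TCP, which I'll use from here. Carrying the relish to the left basket place.

>>> step_arm(
  plan=[
    {"translation": [0, 0, 0.06], "rot": [0, 0, 0]},
    {"translation": [0, 0, 0.14], "rot": [0, 0, 0]},
    {"translation": [0, 0, 0.16], "rot": [0, 0, 0]},
    {"translation": [0, 0, 0.16], "rot": [0, 0, 0]},
    {"translation": [0, 0, 0.1], "rot": [0, 0, 0]},
    {"translation": [0, 0, 0.04], "rot": [0, 0, 0]},
    {"translation": [0, 0, 0], "rot": [0, 0, 0]},
    {"translation": [0, 0, 0], "rot": [0, 0, 0]},
  ],
)

```text
time: 19.05
tcp_pos: [467.3, 8.7, 152.1]
tool_rot: [0.952, 0.305, -0.001, -0.0]
contact_force: [1.0, -0.0, -2.4]
opening: 0.495
grasp_force: 30.0
```

>>> step_arm(
  plan=[
    {"translation": [0.08, 0.01, 0], "rot": [0, 0, 0]},
    {"translation": [0.14, 0.013, 0], "rot": [0, 0, 0]},
    {"translation": [0.18, 0.018, 0], "rot": [0, 0, 0]},
    {"translation": [0.2, 0.02, 0], "rot": [0, 0, 0]},
    {"translation": [0.18, 0.018, 0], "rot": [0, 0, 0]},
    {"translation": [0.14, 0.013, 0], "rot": [0, 0, 0]},
    {"translation": [0.08, 0.01, 0], "rot": [0, 0, 0]},
    {"translation": [0, 0, 0], "rot": [0, 0, 0]},
  ],
)

```text
time: 19.85
tcp_pos: [618.5, 24.2, 150.7]
tool_rot: [0.952, 0.306, -0.001, -0.0]
contact_force: [-0.8, -0.0, -1.6]
opening: 0.499
grasp_force: 30.0
```

```bash
python3 - <<'E'
from h import *
st()
E
```

```text
t 19.85 tcp [618.5  24.2 150.7] close ang -54.4 tilt [-0.002 -0.   ] F [-0.8 -0.  -1.6] open 0.499 grip 30.0 q [-0.43  0.67  0.61  1.58 -0.43  1.03 -0.64]
```

>>> step_arm(
  plan=[
    {"translation": [0, 0, -0.1], "rot": [0, 0, 0]},
    {"translation": [0, 0, -0.14], "rot": [0, 0, 0]},
    {"translation": [0, 0, -0.14], "rot": [0, 0, 0]},
    {"translation": [0, 0, -0.12], "rot": [0, 0, 0]},
    {"translation": [0, 0, -0.06], "rot": [0, 0, 0]},
    {"translation": [0, 0, 0], "rot": [0, 0, 0]},
    {"translation": [0, 0, 0], "rot": [0, 0, 0]},
  ],
)

```text
time: 20.55
tcp_pos: [618.1, 23.5, 69.2]
tool_rot: [0.952, 0.305, 0.0, 0.0]
contact_force: [0.8, 0.2, -1.1]
opening: 0.499
grasp_force: 30.0
```

>>> step_arm(
  plan=[
    {"translation": [0, 0, -0.013], "rot": [0, 0, 0]},
    {"translation": [0, 0, -0.013], "rot": [0, 0, 0]},
    {"translation": [0, 0, -0.01], "rot": [0, 0, 0]},
    {"translation": [0, 0, 0], "rot": [0, 0, 0]},
    {"translation": [0, 0, 0], "rot": [0, 0, 0]},
  ],
)

```text
time: 21.05
tcp_pos: [618.1, 23.8, 63.4]
tool_rot: [0.952, 0.305, 0.0, -0.0]
contact_force: [0.9, 0.0, -1.0]
opening: 0.497
grasp_force: 30.0
```

>>> step_arm(
  plan=[
    {"translation": [0, 0, -0.013], "rot": [0, 0, 0]},
    {"translation": [0, 0, -0.013], "rot": [0, 0, 0]},
    {"translation": [0, 0, 0], "rot": [0, 0, 0]},
    {"translation": [0, 0, 0], "rot": [0, 0, 0]},
  ],
)

```text
time: 21.45
tcp_pos: [618.0, 23.8, 59.3]
tool_rot: [0.952, 0.305, -0.0, -0.0]
contact_force: [-0.0, 0.2, -1.8]
opening: 0.499
grasp_force: 30.0
```

>>> step_arm(
  plan=[
    {"translation": [0, 0, -0.013], "rot": [0, 0, 0]},
    {"translation": [0, 0, 0], "rot": [0, 0, 0]},
    {"translation": [0, 0, 0], "rot": [0, 0, 0]},
  ],
)

```text
time: 21.75
tcp_pos: [618.5, 23.8, 58.1]
tool_rot: [0.952, 0.305, 0.001, 0.0]
contact_force: [-0.8, 0.7, 2.5]
opening: 0.497
grasp_force: 30.0
```

On the floor. Releasing with a small opening, then rising.

>>> step_arm(
  plan=[
    {"translation": [0, 0, 0], "rot": [0, 0, 0]},
    {"translation": [0, 0, 0], "rot": [0, 0, 0]},
    {"translation": [0, 0, 0], "rot": [0, 0, 0]},
    {"translation": [0, 0, 0], "rot": [0, 0, 0]},
  ],
  jaw=0.41,
)

```text
time: 22.15
tcp_pos: [618.0, 23.8, 57.3]
tool_rot: [0.952, 0.305, -0.0, -0.0]
contact_force: [0.1, 0.6, 0.0]
opening: 0.592
grasp_force: 0.0
```

>>> step_arm(
  plan=[
    {"translation": [0, 0, 0.05], "rot": [0, 0, 0]},
    {"translation": [0, 0, 0.15], "rot": [0, 0, 0]},
    {"translation": [0, 0, 0.2], "rot": [0, 0, 0]},
    {"translation": [0, 0, 0.2], "rot": [0, 0, 0]},
    {"translation": [0, 0, 0.2], "rot": [0, 0, 0]},
    {"translation": [0, 0, 0.2], "rot": [0, 0, 0]},
    {"translation": [0, 0, 0], "rot": [0, 0, 0]},
  ],
)

```text
time: 22.85
tcp_pos: [621.0, 22.8, 212.9]
tool_rot: [0.952, 0.305, 0.005, 0.002]
contact_force: [-0.2, -1.5, 0.2]
opening: 0.588
grasp_force: 0.0
```

```bash
python3 - <<'E'
from h import *
st(); im=r.get_image("top"); cv2.imwrite("pics/t2.png",im)
cm=r.camera_model("wrist"); w=r.get_image("wrist"); cv2.imwrite("pics/w9.png",w)
E
```

```text
t 22.85 tcp [621.   22.8 212.9] close ang -54.5 tilt [ 0.01 -0.  ] F [-0.2 -1.5  0.2] open 0.588 grip 0.0 q [-0.44  0.61  0.65  1.5  -0.39  1.15 -0.67]
```

>>> step_arm(
  plan=[
    {"translation": [-0.1, -0.05, 0], "rot": [0, 0, 0.0545]},
    {"translation": [-0.2, -0.095, 0], "rot": [0, 0, 0.0545]},
    {"translation": [-0.2, -0.095, 0], "rot": [0, 0, 0.0545]},
    {"translation": [-0.2, -0.095, 0], "rot": [0, 0, 0.0545]},
    {"translation": [-0.2, -0.095, 0], "rot": [0, 0, 0.0545]},
    {"translation": [-0.2, -0.095, 0], "rot": [0, 0, 0]},
    {"translation": [-0.09, -0.055, 0], "rot": [0, 0, 0]},
    {"translation": [0, 0, 0], "rot": [0, 0, 0]},
  ],
  jaw=0,
)

```text
time: 23.75
tcp_pos: [437.7, -64.0, 207.1]
tool_rot: [0.866, 0.499, -0.001, -0.001]
contact_force: [-0.1, 0.1, 0.4]
opening: 1.001
grasp_force: 0.0
```

```bash
python3 - <<'E'
from h import *
st(); cm=r.camera_model("wrist"); w=r.get_image("wrist")
im=r.get_image("top"); 
print("dark pred",proj('wrist',(439.5,-63,106),cm).round(),"bottle collar pred",proj('wrist',(666,-38,98),cm).round(),"relish pred",proj('wrist',(618,24,98),cm).round())
a=cv2.resize(w[60:420,80:600],(520,360)); b=cv2.resize(im[190:300,255:415],(320,220),interpolation=cv2.INTER_CUBIC)
cv2.imwrite("pics/w10.png",np.vstack([a,cv2.copyMakeBorder(b,0,0,0,200,0)]))
E
```

```text
t 23.75 tcp [437.7 -64.  207.1] close ang -30.1 tilt [-0.002  0.001] F [-0.1  0.1  0.4] open 1.001 grip 0.0 q [-0.35  0.31  0.6   1.98 -0.22  0.92 -0.17]
dark pred [320. 224.] bottle collar pred [525.  76.] relish pred [451.  33.]
```

View pics/w10.png

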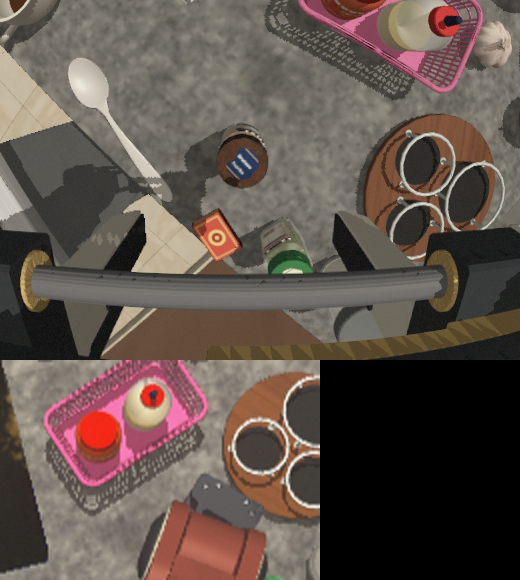

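The basket holds both bottles upright. The dark cap is at wrist (322,222), as predicted. Descending on it.

>>> step_arm(
  plan=[
    {"translation": [0.01, 0.007, -0.1], "rot": [0, 0, 0]},
    {"translation": [0, 0, -0.2], "rot": [0, 0, 0]},
    {"translation": [0, 0, -0.2], "rot": [0, 0, 0]},
    {"translation": [0, 0, -0.2], "rot": [0, 0, 0]},
    {"translation": [0, 0, -0.16], "rot": [0, 0, 0]},
    {"translation": [0, 0, -0.09], "rot": [0, 0, 0]},
    {"translation": [0, 0, 0], "rot": [0, 0, 0]},
    {"translation": [0, 0, 0], "rot": [0, 0, 0]},
  ],
)

```text
time: 24.65
tcp_pos: [442.3, -61.7, 64.7]
tool_rot: [0.865, 0.501, 0.0, 0.0]
contact_force: [-0.3, -0.0, -0.2]
opening: 0.999
grasp_force: 0.0
```

>>> step_arm(
  plan=[
    {"translation": [0, 0, 0], "rot": [0, 0, 0]},
    {"translation": [0, 0, 0], "rot": [0, 0, 0]},
    {"translation": [0, 0, 0], "rot": [0, 0, 0]},
    {"translation": [0, 0, 0], "rot": [0, 0, 0]},
    {"translation": [0, 0, 0], "rot": [0, 0, 0]},
    {"translation": [0, 0, 0], "rot": [0, 0, 0]},
    {"translation": [0, 0, 0], "rot": [0, 0, 0]},
    {"translation": [0, 0, 0], "rot": [0, 0, 0]},
  ],
  jaw=1,
)

```text
time: 25.45
tcp_pos: [441.1, -62.1, 65.0]
tool_rot: [0.866, 0.501, 0.0, -0.0]
contact_force: [0.7, -0.8, 1.4]
opening: 0.458
grasp_force: 30.0
```

>>> step_arm(
  plan=[
    {"translation": [0, 0, 0], "rot": [0, 0, 0]},
    {"translation": [0, 0, 0], "rot": [0, 0, 0]},
    {"translation": [0, 0, 0], "rot": [0, 0, 0]},
  ],
)

```text
time: 25.75
tcp_pos: [441.1, -62.1, 65.0]
tool_rot: [0.866, 0.501, 0.0, -0.0]
contact_force: [0.1, -0.4, 1.8]
opening: 0.457
grasp_force: 30.0
```

>>> step_arm(
  plan=[
    {"translation": [0, 0, 0.06], "rot": [0, 0, 0]},
    {"translation": [0, 0, 0.16], "rot": [0, 0, 0]},
    {"translation": [0, 0, 0.2], "rot": [0, 0, 0]},
    {"translation": [0, 0, 0.2], "rot": [0, 0, 0]},
    {"translation": [0, 0, 0.12], "rot": [0, 0, 0]},
    {"translation": [0, 0, 0.04], "rot": [0, 0, 0]},
    {"translation": [0, 0, 0], "rot": [0, 0, 0]},
  ],
)

```text
time: 26.45
tcp_pos: [441.2, -62.0, 182.5]
tool_rot: [0.866, 0.501, 0.001, 0.0]
contact_force: [0.1, 1.0, -0.8]
opening: 0.457
grasp_force: 30.0
```

>>> step_arm(
  plan=[
    {"translation": [0.06, -0.09, 0], "rot": [0, 0, 0]},
    {"translation": [0.13, -0.19, 0], "rot": [0, 0, 0]},
    {"translation": [0.16, -0.235, 0], "rot": [0, 0, 0]},
    {"translation": [0.16, -0.235, 0], "rot": [0, 0, 0]},
    {"translation": [0.15, -0.22, 0], "rot": [0, 0, 0]},
    {"translation": [0.11, -0.16, 0], "rot": [0, 0, 0]},
    {"translation": [0.056, -0.083, 0], "rot": [0, 0, 0]},
    {"translation": [0, 0, 0], "rot": [0, 0, 0]},
  ],
)

```text
time: 27.25
tcp_pos: [564.2, -246.3, 179.7]
tool_rot: [0.866, 0.499, -0.002, -0.001]
contact_force: [-1.0, 0.0, -1.0]
opening: 0.458
grasp_force: 30.0
```

>>> step_arm(
  plan=[
    {"translation": [0, 0, 0], "rot": [0, 0, 0]},
    {"translation": [0, 0, 0], "rot": [0, 0, 0]},
  ],
)

```text
time: 27.45
tcp_pos: [564.2, -242.3, 181.2]
tool_rot: [0.865, 0.501, -0.0, -0.001]
contact_force: [0.3, 0.3, -0.7]
opening: 0.457
grasp_force: 30.0
```

```bash
python3 - <<'E'
from h import *
st(); cm=r.camera_model("wrist"); cv2.imwrite("pics/w11.png",r.get_image("wrist"))
E
```

```text
t 27.45 tcp [ 564.2 -242.3  181.2] close ang -29.9 tilt [-0.002  0.002] F [ 0.3  0.3 -0.7] open 0.457 grip 30.0 q [ 0.05  0.62  0.55  1.56 -0.35  1.07  0.16]
```

>>> step_arm(
  plan=[
    {"translation": [0.008, 0, -0.08], "rot": [0, 0, 0]},
    {"translation": [0, 0, -0.12], "rot": [0, 0, 0]},
    {"translation": [0, 0, -0.12], "rot": [0, 0, 0]},
    {"translation": [0, 0, -0.12], "rot": [0, 0, 0]},
    {"translation": [0, 0, -0.1], "rot": [0, 0, 0]},
    {"translation": [0, 0, -0.06], "rot": [0, 0, 0]},
    {"translation": [0, 0, 0], "rot": [0, 0, 0]},
    {"translation": [0, 0, 0], "rot": [0, 0, 0]},
  ],
)

```text
time: 28.3
tcp_pos: [566.4, -244.0, 92.3]
tool_rot: [0.866, 0.501, 0.0, 0.0]
contact_force: [0.4, 1.2, -1.0]
opening: 0.455
grasp_force: 30.0
```

>>> step_arm(
  plan=[
    {"translation": [0, 0, -0.013], "rot": [0, 0, 0]},
    {"translation": [0, 0, -0.013], "rot": [0, 0, 0]},
    {"translation": [0, 0, 0], "rot": [0, 0, 0]},
    {"translation": [0, 0, 0], "rot": [0, 0, 0]},
  ],
)

```text
time: 28.7
tcp_pos: [566.2, -244.1, 88.3]
tool_rot: [0.866, 0.501, 0.0, 0.0]
contact_force: [-0.9, 0.1, -1.5]
opening: 0.458
grasp_force: 30.0
```

>>> step_arm(
  plan=[
    {"translation": [0, 0, -0.013], "rot": [0, 0, 0]},
    {"translation": [0, 0, -0.013], "rot": [0, 0, 0]},
    {"translation": [0, 0, -0.01], "rot": [0, 0, 0]},
    {"translation": [0, 0, 0], "rot": [0, 0, 0]},
    {"translation": [0, 0, 0], "rot": [0, 0, 0]},
  ],
)

```text
time: 29.2
tcp_pos: [566.1, -244.1, 82.6]
tool_rot: [0.866, 0.501, -0.0, -0.0]
contact_force: [-0.5, -0.4, -0.7]
opening: 0.457
grasp_force: 30.0
```

>>> step_arm(
  plan=[
    {"translation": [0, 0, -0.01], "rot": [0, 0, 0]},
    {"translation": [0, 0, 0], "rot": [0, 0, 0]},
    {"translation": [0, 0, 0], "rot": [0, 0, 0]},
  ],
)

```text
time: 29.5
tcp_pos: [566.1, -244.1, 81.2]
tool_rot: [0.866, 0.501, -0.0, -0.0]
contact_force: [0.1, -0.1, -1.4]
opening: 0.459
grasp_force: 30.0
```

>>> step_arm(
  plan=[
    {"translation": [0, 0, -0.01], "rot": [0, 0, 0]},
    {"translation": [0, 0, 0], "rot": [0, 0, 0]},
    {"translation": [0, 0, 0], "rot": [0, 0, 0]},
  ],
)

```text
time: 29.8
tcp_pos: [566.3, -244.1, 81.1]
tool_rot: [0.866, 0.501, 0.0, 0.0]
contact_force: [-1.5, 0.1, 7.2]
opening: 0.456
grasp_force: 30.0
```

>>> step_arm(
  plan=[
    {"translation": [0, 0, -0.01], "rot": [0, 0, 0]},
    {"translation": [0, 0, 0], "rot": [0, 0, 0]},
    {"translation": [0, 0, 0], "rot": [0, 0, 0]},
  ],
)

```text
time: 30.1
tcp_pos: [566.4, -244.2, 81.0]
tool_rot: [0.866, 0.501, 0.001, 0.0]
contact_force: [-2.0, 1.6, 12.4]
opening: 0.455
grasp_force: 30.0
```

On the board (81, as expected). Releasing, then moving to the green jar.

>>> step_arm(
  plan=[
    {"translation": [0, 0, 0.013], "rot": [0, 0, 0]},
    {"translation": [0, 0, 0], "rot": [0, 0, 0]},
    {"translation": [0, 0, 0], "rot": [0, 0, 0]},
    {"translation": [0, 0, 0], "rot": [0, 0, 0]},
    {"translation": [0, 0, 0], "rot": [0, 0, 0]},
  ],
  jaw=0.4,
)

```text
time: 30.6
tcp_pos: [566.0, -244.0, 79.8]
tool_rot: [0.866, 0.501, -0.0, -0.0]
contact_force: [0.1, -0.5, 0.1]
opening: 0.604
grasp_force: 0.0
```

>>> step_arm(
  plan=[
    {"translation": [0, 0, 0.05], "rot": [0, 0, 0]},
    {"translation": [0, 0, 0.12], "rot": [0, 0, 0]},
    {"translation": [0, 0, 0.2], "rot": [0, 0, 0]},
    {"translation": [0, 0, 0.2], "rot": [0, 0, 0]},
    {"translation": [0, 0, 0.2], "rot": [0, 0, 0]},
    {"translation": [0, 0, 0.06], "rot": [0, 0, 0]},
    {"translation": [0, 0, 0], "rot": [0, 0, 0]},
    {"translation": [0, 0, 0], "rot": [0, 0, 0]},
  ],
)

```text
time: 31.4
tcp_pos: [565.4, -243.4, 203.3]
tool_rot: [0.866, 0.501, -0.001, -0.001]
contact_force: [-0.4, -0.5, -0.7]
opening: 0.602
grasp_force: 0.0
```

>>> step_arm(
  plan=[
    {"translation": [-0.08, 0.033, 0], "rot": [0, 0, 0]},
    {"translation": [-0.16, 0.067, 0], "rot": [0, 0, 0]},
    {"translation": [-0.2, 0.083, 0], "rot": [0, 0, 0]},
    {"translation": [-0.2, 0.083, 0], "rot": [0, 0, 0]},
    {"translation": [-0.17, 0.074, 0], "rot": [0, 0, 0]},
    {"translation": [-0.1, 0.04, 0], "rot": [0, 0, 0]},
    {"translation": [-0.05, 0.02, 0], "rot": [0, 0, 0]},
    {"translation": [0, 0, 0], "rot": [0, 0, 0]},
  ],
  jaw=0,
)

```text
time: 32.2
tcp_pos: [421.1, -183.4, 203.8]
tool_rot: [0.866, 0.501, -0.001, -0.001]
contact_force: [0.3, 0.5, 0.5]
opening: 1.002
grasp_force: 0.0
```

>>> step_arm(
  plan=[
    {"translation": [0, 0, -0.1], "rot": [0, 0, 0]},
    {"translation": [0, 0, -0.15], "rot": [0, 0, 0]},
    {"translation": [0, 0, -0.15], "rot": [0, 0, 0]},
    {"translation": [0, 0, 0], "rot": [0, 0, 0]},
    {"translation": [0, 0, 0], "rot": [0, 0, 0]},
  ],
)

```text
time: 32.7
tcp_pos: [422.7, -184.6, 144.4]
tool_rot: [0.866, 0.5, -0.0, 0.0]
contact_force: [0.2, -0.8, 0.4]
opening: 1.001
grasp_force: 0.0
```

```bash
python3 - <<'E'
from h import *
st(); cm=r.camera_model("wrist"); im=r.get_image("wrist"); cv2.imwrite("pics/w12.png",im)
p=proj('wrist',(422.6,-184,100),cm); print("pred",p.round())
h=cv2.cvtColor(im,cv2.COLOR_BGR2HSV); m=cv2.inRange(h,(50,120,40),(85,255,255))
n,l,s,c=cv2.connectedComponentsWithStats(m)
for i in range(1,n):
    if s[i,4]>150: print(s[i],c[i].round(),at('wrist',c[i],100,cm).round(1))
E
```

```text
t 32.7 tcp [ 422.7 -184.6  144.4] close ang -29.9 tilt [-0.001 -0.   ] F [ 0.2 -0.8  0.4] open 1.001 grip 0.0 q [-0.03  0.43  0.56  2.02 -0.32  0.77  0.2 ]
pred [317. 245.]
[291 207  58  39 445] [317. 219.] [ 431.5 -168.6]
[291 238  57  35 605] [321. 259.] [ 419.8 -193.2]
```

>>> step_arm(
  plan=[
    {"translation": [0, 0, -0.1], "rot": [0, 0, 0]},
    {"translation": [0, 0, -0.16], "rot": [0, 0, 0]},
    {"translation": [0, 0, -0.16], "rot": [0, 0, 0]},
    {"translation": [0, 0, -0.1], "rot": [0, 0, 0]},
    {"translation": [0, 0, -0.036], "rot": [0, 0, 0]},
    {"translation": [0, 0, 0], "rot": [0, 0, 0]},
    {"translation": [0, 0, 0], "rot": [0, 0, 0]},
  ],
)

```text
time: 33.45
tcp_pos: [423.1, -184.6, 62.2]
tool_rot: [0.866, 0.501, 0.001, 0.001]
contact_force: [-0.3, -0.3, 0.2]
opening: 1.003
grasp_force: 0.0
```

>>> step_arm(
  plan=[
    {"translation": [0, 0, 0], "rot": [0, 0, 0]},
    {"translation": [0, 0, 0], "rot": [0, 0, 0]},
    {"translation": [0, 0, 0], "rot": [0, 0, 0]},
    {"translation": [0, 0, 0], "rot": [0, 0, 0]},
    {"translation": [0, 0, 0], "rot": [0, 0, 0]},
    {"translation": [0, 0, 0], "rot": [0, 0, 0]},
    {"translation": [0, 0, 0], "rot": [0, 0, 0]},
    {"translation": [0, 0, 0], "rot": [0, 0, 0]},
  ],
  jaw=1,
)

```text
time: 34.25
tcp_pos: [422.4, -184.3, 61.3]
tool_rot: [0.866, 0.501, 0.0, 0.0]
contact_force: [-0.6, -0.0, 0.7]
opening: 0.454
grasp_force: 30.0
```

>>> step_arm(
  plan=[
    {"translation": [0, 0, 0], "rot": [0, 0, 0]},
    {"translation": [0, 0, 0], "rot": [0, 0, 0]},
    {"translation": [0, 0, 0], "rot": [0, 0, 0]},
  ],
)

```text
time: 34.55
tcp_pos: [422.4, -184.3, 61.3]
tool_rot: [0.866, 0.501, 0.0, 0.0]
contact_force: [0.8, -0.2, -0.9]
opening: 0.456
grasp_force: 30.0
```

>>> step_arm(
  plan=[
    {"translation": [0, 0, 0.06], "rot": [0, 0, 0]},
    {"translation": [0, 0, 0.16], "rot": [0, 0, 0]},
    {"translation": [0, 0, 0.2], "rot": [0, 0, 0]},
    {"translation": [0, 0, 0.2], "rot": [0, 0, 0]},
    {"translation": [0, 0, 0.16], "rot": [0, 0, 0]},
    {"translation": [0, 0, 0.07], "rot": [0, 0, 0]},
    {"translation": [0, 0, 0], "rot": [0, 0, 0]},
  ],
)

```text
time: 35.25
tcp_pos: [422.5, -184.2, 189.8]
tool_rot: [0.866, 0.501, 0.001, 0.001]
contact_force: [-0.1, 0.5, -0.8]
opening: 0.454
grasp_force: 30.0
```

>>> step_arm(
  plan=[
    {"translation": [0.08, 0.003, 0], "rot": [0, 0, 0]},
    {"translation": [0.17, 0.006, 0], "rot": [0, 0, 0]},
    {"translation": [0.22, 0.008, 0], "rot": [0, 0, 0]},
    {"translation": [0.24, 0.009, 0], "rot": [0, 0, 0]},
    {"translation": [0.22, 0.008, 0], "rot": [0, 0, 0]},
    {"translation": [0.18, 0.007, 0], "rot": [0, 0, 0]},
    {"translation": [0.11, 0.004, 0], "rot": [0, 0, 0]},
    {"translation": [0, 0, 0], "rot": [0, 0, 0]},
  ],
)

```text
time: 36.05
tcp_pos: [607.0, -175.5, 185.4]
tool_rot: [0.865, 0.502, -0.001, -0.001]
contact_force: [0.3, -0.1, -1.7]
opening: 0.455
grasp_force: 30.0
```

>>> step_arm(
  plan=[
    {"translation": [0, 0, 0], "rot": [0, 0, 0]},
    {"translation": [0, 0, 0], "rot": [0, 0, 0]},
  ],
)

```text
time: 36.25
tcp_pos: [603.7, -177.6, 187.8]
tool_rot: [0.866, 0.5, -0.001, -0.001]
contact_force: [-0.0, 0.4, -1.5]
opening: 0.452
grasp_force: 30.0
```

>>> step_arm(
  plan=[
    {"translation": [0.004, 0, -0.08], "rot": [0, 0, 0]},
    {"translation": [0, 0, -0.12], "rot": [0, 0, 0]},
    {"translation": [0, 0, -0.12], "rot": [0, 0, 0]},
    {"translation": [0, 0, -0.12], "rot": [0, 0, 0]},
    {"translation": [0, 0, -0.08], "rot": [0, 0, 0]},
    {"translation": [0, 0, 0], "rot": [0, 0, 0]},
    {"translation": [0, 0, 0], "rot": [0, 0, 0]},
  ],
)

```text
time: 36.95
tcp_pos: [605.8, -177.5, 111.0]
tool_rot: [0.866, 0.5, 0.0, 0.0]
contact_force: [0.9, 0.8, -1.4]
opening: 0.453
grasp_force: 30.0
```

>>> step_arm(
  plan=[
    {"translation": [0, 0, -0.06], "rot": [0, 0, 0]},
    {"translation": [0, 0, -0.05], "rot": [0, 0, 0]},
    {"translation": [0, 0, 0], "rot": [0, 0, 0]},
    {"translation": [0, 0, 0], "rot": [0, 0, 0]},
  ],
)

```text
time: 37.35
tcp_pos: [605.6, -177.3, 94.1]
tool_rot: [0.866, 0.501, -0.0, -0.0]
contact_force: [-0.6, 0.1, -1.8]
opening: 0.454
grasp_force: 30.0
```

>>> step_arm(
  plan=[
    {"translation": [0, 0, -0.02], "rot": [0, 0, 0]},
    {"translation": [0, 0, -0.02], "rot": [0, 0, 0]},
    {"translation": [0, 0, -0.02], "rot": [0, 0, 0]},
    {"translation": [0, 0, -0.02], "rot": [0, 0, 0]},
    {"translation": [0, 0, 0], "rot": [0, 0, 0]},
    {"translation": [0, 0, 0], "rot": [0, 0, 0]},
  ],
)

```text
time: 37.95
tcp_pos: [605.7, -177.3, 82.1]
tool_rot: [0.866, 0.501, -0.0, -0.0]
contact_force: [-0.1, -0.2, -2.1]
opening: 0.453
grasp_force: 30.0
```

>>> step_arm(
  plan=[
    {"translation": [0, 0, -0.012], "rot": [0, 0, 0]},
    {"translation": [0, 0, -0.012], "rot": [0, 0, 0]},
    {"translation": [0, 0, 0], "rot": [0, 0, 0]},
    {"translation": [0, 0, 0], "rot": [0, 0, 0]},
  ],
)

```text
time: 38.35
tcp_pos: [605.7, -177.3, 78.6]
tool_rot: [0.866, 0.501, -0.0, -0.0]
contact_force: [0.5, 0.1, -1.3]
opening: 0.452
grasp_force: 30.0
```

>>> step_arm(
  plan=[
    {"translation": [0, 0, -0.012], "rot": [0, 0, 0]},
    {"translation": [0, 0, 0], "rot": [0, 0, 0]},
    {"translation": [0, 0, 0], "rot": [0, 0, 0]},
  ],
)

```text
time: 38.65
tcp_pos: [606.1, -177.6, 77.3]
tool_rot: [0.866, 0.501, 0.0, 0.0]
contact_force: [-0.3, 0.0, 1.8]
opening: 0.452
grasp_force: 30.0
```

Green jar is on the board. Releasing and going to the salt jar, turning the wrist +52° so the gripper body clears the wall.

>>> step_arm(
  plan=[
    {"translation": [0, 0, 0], "rot": [0, 0, 0]},
    {"translation": [0, 0, 0], "rot": [0, 0, 0]},
    {"translation": [0, 0, 0], "rot": [0, 0, 0]},
    {"translation": [0, 0, 0], "rot": [0, 0, 0]},
    {"translation": [0, 0, 0], "rot": [0, 0, 0]},
  ],
  jaw=0.4,
)

```text
time: 39.15
tcp_pos: [605.7, -177.3, 76.8]
tool_rot: [0.866, 0.501, -0.0, -0.0]
contact_force: [-0.9, 0.8, 0.3]
opening: 0.599
grasp_force: 0.0
```

>>> step_arm(
  plan=[
    {"translation": [0, 0, 0.05], "rot": [0, 0, 0]},
    {"translation": [0, 0, 0.12], "rot": [0, 0, 0]},
    {"translation": [0, 0, 0.2], "rot": [0, 0, 0]},
    {"translation": [0, 0, 0.2], "rot": [0, 0, 0]},
    {"translation": [0, 0, 0.2], "rot": [0, 0, 0]},
    {"translation": [0, 0, 0.11], "rot": [0, 0, 0]},
    {"translation": [0, 0, 0], "rot": [0, 0, 0]},
    {"translation": [0, 0, 0], "rot": [0, 0, 0]},
  ],
)

```text
time: 39.95
tcp_pos: [605.4, -177.1, 208.7]
tool_rot: [0.866, 0.501, 0.0, -0.0]
contact_force: [0.3, -0.5, -0.6]
opening: 0.599
grasp_force: 0.0
```

>>> step_arm(
  plan=[
    {"translation": [-0.06, -0.04, 0], "rot": [0, 0, 0.0722]},
    {"translation": [-0.13, -0.085, 0], "rot": [0, 0, 0.0722]},
    {"translation": [-0.17, -0.112, 0], "rot": [0, 0, 0.0722]},
    {"translation": [-0.18, -0.118, 0], "rot": [0, 0, 0.0722]},
    {"translation": [-0.17, -0.112, 0], "rot": [0, 0, 0.0722]},
    {"translation": [-0.13, -0.085, 0], "rot": [0, 0, 0.0722]},
    {"translation": [-0.08, -0.053, 0], "rot": [0, 0, 0.0722]},
    {"translation": [-0.04, -0.025, 0], "rot": [0, 0, 0.0722]},
  ],
  jaw=0,
)

```text
time: 40.75
tcp_pos: [459.1, -272.4, 207.4]
tool_rot: [0.558, 0.83, -0.001, -0.002]
contact_force: [1.0, -0.2, -0.1]
opening: 0.999
grasp_force: 0.0
```

>>> step_arm(
  plan=[
    {"translation": [0, 0, 0], "rot": [0, 0, 0]},
    {"translation": [0, 0, 0], "rot": [0, 0, 0]},
  ],
)

```text
time: 40.95
tcp_pos: [461.5, -271.2, 207.9]
tool_rot: [0.56, 0.829, 0.0, -0.001]
contact_force: [-0.7, -0.3, 0.2]
opening: 0.997
grasp_force: 0.0
```

```bash
python3 - <<'E'
from h import *
st(); cm=r.camera_model("wrist"); im=r.get_image("wrist")
for k,p in {'salt top':(462,-272,123),'dark':(565,-244,122),'green':(606,-177.5,116),'wide':(650.5,-251,44)}.items(): print(k,proj('wrist',p,cm).round())
cv2.imwrite("pics/w13.png",im)
E
```

```text
t 40.95 tcp [ 461.5 -271.2  207.9] close ang 21.9 tilt [-0.001  0.001] F [-0.7 -0.3  0.2] open 0.997 grip 0.0 q [ 0.26  0.43  0.34  1.74 -0.17  1.    1.05]
salt top [319. 232.]
dark [448. 247.]
green [516. 192.]
wide [486. 260.]
```

View pics/w13.png

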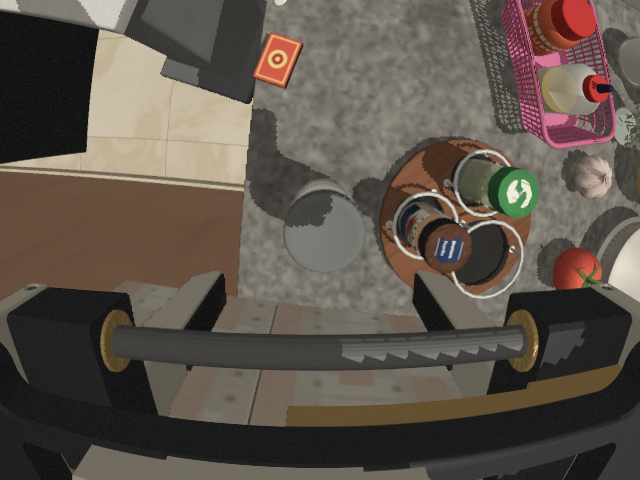

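Both spice jars stand in their hoops. The salt lid is at (324,231), about 4 mm along the closing line from my estimate. Correcting and descending.

>>> step_arm(
  plan=[
    {"translation": [0.022, 0.008, -0.08], "rot": [0, 0, 0]},
    {"translation": [0, 0, -0.18], "rot": [0, 0, 0]},
    {"translation": [0, 0, -0.2], "rot": [0, 0, 0]},
    {"translation": [0, 0, -0.2], "rot": [0, 0, 0]},
    {"translation": [0, 0, -0.15], "rot": [0, 0, 0]},
    {"translation": [0, 0, -0.07], "rot": [0, 0, 0]},
    {"translation": [0, 0, 0], "rot": [0, 0, 0]},
    {"translation": [0, 0, 0], "rot": [0, 0, 0]},
  ],
)

```text
time: 41.8
tcp_pos: [465.7, -270.8, 77.2]
tool_rot: [0.559, 0.829, -0.0, 0.0]
contact_force: [0.4, -0.0, -0.1]
opening: 1.002
grasp_force: 0.0
```

>>> step_arm(
  plan=[
    {"translation": [0, 0, 0], "rot": [0, 0, 0]},
    {"translation": [0, 0, 0], "rot": [0, 0, 0]},
    {"translation": [0, 0, 0], "rot": [0, 0, 0]},
    {"translation": [0, 0, 0], "rot": [0, 0, 0]},
    {"translation": [0, 0, 0], "rot": [0, 0, 0]},
    {"translation": [0, 0, 0], "rot": [0, 0, 0]},
    {"translation": [0, 0, 0], "rot": [0, 0, 0]},
  ],
  jaw=1,
)

```text
time: 42.5
tcp_pos: [465.5, -270.8, 77.3]
tool_rot: [0.559, 0.829, 0.0, 0.0]
contact_force: [-0.1, 0.6, 3.4]
opening: 0.678
grasp_force: 30.0
```

>>> step_arm(
  plan=[
    {"translation": [0, 0, 0.02], "rot": [0, 0, 0]},
    {"translation": [0, 0, 0.03], "rot": [0, 0, 0]},
    {"translation": [0, 0, 0], "rot": [0, 0, 0]},
    {"translation": [0, 0, 0], "rot": [0, 0, 0]},
    {"translation": [0, 0, 0], "rot": [0, 0, 0]},
  ],
)

```text
time: 43.0
tcp_pos: [464.7, -270.4, 84.0]
tool_rot: [0.559, 0.829, -0.0, -0.0]
contact_force: [0.2, -0.5, -3.6]
opening: 0.68
grasp_force: 30.0
```

```bash
python3 - <<'E'
from h import *
st(); im=r.get_image("wrist"); b=r.get_image("scene")[200:360,310:480]
a=im[100:400,120:560]
cv2.imwrite("pics/w14.png",np.vstack([cv2.resize(a,(600,300)),cv2.copyMakeBorder(cv2.resize(b,(319,300),interpolation=cv2.INTER_CUBIC),0,0,0,281,0)]))
E
```

```text
t 43.0 tcp [ 464.7 -270.4   84. ] close ang 22.1 tilt [-0.001  0.   ] F [ 0.2 -0.5 -3.6] open 0.68 grip 30.0 q [ 0.3   0.59  0.29  1.88 -0.25  0.71  1.11]
```

Lifted and held. Raising it high enough to pass over the dark jar, then moving to the wide hoop.

>>> step_arm(
  plan=[
    {"translation": [0, 0, 0.08], "rot": [0, 0, 0]},
    {"translation": [0, 0, 0.15], "rot": [0, 0, 0]},
    {"translation": [0, 0, 0.2], "rot": [0, 0, 0]},
    {"translation": [0, 0, 0.2], "rot": [0, 0, 0]},
    {"translation": [0, 0, 0.18], "rot": [0, 0, 0]},
    {"translation": [0, 0, 0.13], "rot": [0, 0, 0]},
    {"translation": [0, 0, 0], "rot": [0, 0, 0]},
    {"translation": [0, 0, 0], "rot": [0, 0, 0]},
  ],
)

```text
time: 43.9
tcp_pos: [464.6, -270.4, 225.4]
tool_rot: [0.559, 0.829, 0.0, -0.0]
contact_force: [0.5, 0.1, -3.6]
opening: 0.679
grasp_force: 30.0
```

>>> step_arm(
  plan=[
    {"translation": [0.06, 0.006, 0], "rot": [0, 0, 0]},
    {"translation": [0.13, 0.014, 0], "rot": [0, 0, 0]},
    {"translation": [0.19, 0.02, 0], "rot": [0, 0, 0]},
    {"translation": [0.23, 0.024, 0], "rot": [0, 0, 0]},
    {"translation": [0.23, 0.024, 0], "rot": [0, 0, 0]},
    {"translation": [0.2, 0.022, 0], "rot": [0, 0, 0]},
    {"translation": [0.13, 0.014, 0], "rot": [0, 0, 0]},
    {"translation": [0.06, 0.006, 0], "rot": [0, 0, 0]},
  ],
)

```text
time: 44.7
tcp_pos: [651.4, -248.9, 222.2]
tool_rot: [0.558, 0.83, 0.0, -0.002]
contact_force: [-0.6, -0.4, -4.5]
opening: 0.679
grasp_force: 30.0
```

>>> step_arm(
  plan=[
    {"translation": [0, 0, 0], "rot": [0, 0, 0]},
    {"translation": [0, 0, 0], "rot": [0, 0, 0]},
    {"translation": [0, 0, 0], "rot": [0, 0, 0]},
  ],
)

```text
time: 45.0
tcp_pos: [648.2, -252.1, 225.5]
tool_rot: [0.56, 0.829, -0.0, -0.0]
contact_force: [0.9, 0.1, -3.9]
opening: 0.679
grasp_force: 30.0
```

>>> step_arm(
  plan=[
    {"translation": [0.008, 0, -0.08], "rot": [0, 0, 0]},
    {"translation": [0, 0, -0.12], "rot": [0, 0, 0]},
    {"translation": [0, 0, -0.14], "rot": [0, 0, 0]},
    {"translation": [0, 0, -0.14], "rot": [0, 0, 0]},
    {"translation": [0, 0, -0.1], "rot": [0, 0, 0]},
    {"translation": [0, 0, -0.04], "rot": [0, 0, 0]},
    {"translation": [0, 0, 0], "rot": [0, 0, 0]},
    {"translation": [0, 0, 0], "rot": [0, 0, 0]},
  ],
)

```text
time: 45.8
tcp_pos: [651.1, -251.6, 133.2]
tool_rot: [0.559, 0.829, 0.0, 0.001]
contact_force: [0.3, -0.3, -3.8]
opening: 0.679
grasp_force: 30.0
```

>>> step_arm(
  plan=[
    {"translation": [0, 0, -0.03], "rot": [0, 0, 0]},
    {"translation": [0, 0, -0.03], "rot": [0, 0, 0]},
    {"translation": [0, 0, -0.03], "rot": [0, 0, 0]},
    {"translation": [0, 0, -0.03], "rot": [0, 0, 0]},
    {"translation": [0, 0, 0], "rot": [0, 0, 0]},
    {"translation": [0, 0, 0], "rot": [0, 0, 0]},
  ],
)

```text
time: 46.4
tcp_pos: [650.7, -251.1, 114.1]
tool_rot: [0.559, 0.829, -0.0, -0.0]
contact_force: [0.3, 0.0, -2.9]
opening: 0.679
grasp_force: 30.0
```

No hoop contact, so I'm continuing down.

>>> step_arm(
  plan=[
    {"translation": [0, 0, -0.03], "rot": [0, 0, 0]},
    {"translation": [0, 0, -0.03], "rot": [0, 0, 0]},
    {"translation": [0, 0, -0.03], "rot": [0, 0, 0]},
    {"translation": [0, 0, -0.02], "rot": [0, 0, 0]},
    {"translation": [0, 0, 0], "rot": [0, 0, 0]},
    {"translation": [0, 0, 0], "rot": [0, 0, 0]},
  ],
)

```text
time: 47.0
tcp_pos: [650.8, -251.1, 97.8]
tool_rot: [0.559, 0.829, -0.0, -0.0]
contact_force: [0.2, -0.1, -3.8]
opening: 0.681
grasp_force: 30.0
```

>>> step_arm(
  plan=[
    {"translation": [0, 0, -0.012], "rot": [0, 0, 0]},
    {"translation": [0, 0, -0.01], "rot": [0, 0, 0]},
    {"translation": [0, 0, 0], "rot": [0, 0, 0]},
    {"translation": [0, 0, 0], "rot": [0, 0, 0]},
  ],
)

```text
time: 47.4
tcp_pos: [650.7, -251.1, 94.5]
tool_rot: [0.559, 0.829, 0.0, -0.0]
contact_force: [1.0, -0.5, -3.3]
opening: 0.679
grasp_force: 30.0
```

>>> step_arm(
  plan=[
    {"translation": [0, 0, -0.01], "rot": [0, 0, 0]},
    {"translation": [0, 0, 0], "rot": [0, 0, 0]},
    {"translation": [0, 0, 0], "rot": [0, 0, 0]},
  ],
)

```text
time: 47.7
tcp_pos: [651.0, -251.2, 93.4]
tool_rot: [0.559, 0.829, 0.0, 0.0]
contact_force: [0.2, 0.2, -1.0]
opening: 0.682
grasp_force: 30.0
```

>>> step_arm(
  plan=[
    {"translation": [0, 0, -0.01], "rot": [0, 0, 0]},
    {"translation": [0, 0, 0], "rot": [0, 0, 0]},
    {"translation": [0, 0, 0], "rot": [0, 0, 0]},
  ],
)

```text
time: 48.0
tcp_pos: [651.4, -251.6, 93.3]
tool_rot: [0.559, 0.829, 0.0, 0.001]
contact_force: [-2.1, -0.3, 5.8]
opening: 0.682
grasp_force: 30.0
```

On the board. Releasing and rising clear.

>>> step_arm(
  plan=[
    {"translation": [0, 0, 0], "rot": [0, 0, 0]},
    {"translation": [0, 0, 0], "rot": [0, 0, 0]},
    {"translation": [0, 0, 0], "rot": [0, 0, 0]},
    {"translation": [0, 0, 0], "rot": [0, 0, 0]},
    {"translation": [0, 0, 0], "rot": [0, 0, 0]},
  ],
  jaw=0.18,
)

```text
time: 48.5
tcp_pos: [650.7, -251.1, 91.2]
tool_rot: [0.559, 0.829, -0.0, -0.0]
contact_force: [-0.2, 0.7, 1.5]
opening: 0.816
grasp_force: 0.0
```

>>> step_arm(
  plan=[
    {"translation": [0, 0, 0.03], "rot": [0, 0, 0]},
    {"translation": [0, 0, 0.1], "rot": [0, 0, 0]},
    {"translation": [0, 0, 0.2], "rot": [0, 0, 0]},
    {"translation": [0, 0, 0.2], "rot": [0, 0, 0]},
    {"translation": [0, 0, 0.2], "rot": [0, 0, 0]},
    {"translation": [0, 0, 0.2], "rot": [0, 0, 0]},
    {"translation": [0, 0, 0.1], "rot": [0, 0, 0]},
    {"translation": [0, 0, 0], "rot": [0, 0, 0]},
  ],
)

```text
time: 49.3
tcp_pos: [652.3, -252.2, 250.8]
tool_rot: [0.559, 0.829, 0.001, 0.004]
contact_force: [0.2, -0.5, 0.3]
opening: 0.819
grasp_force: 0.0
```

>>> step_arm(
  plan=[
    {"translation": [-0.2, 0.2, 0], "rot": [0, 0, 0]},
    {"translation": [-0.2, 0.2, 0], "rot": [0, 0, 0]},
    {"translation": [-0.2, 0.2, 0], "rot": [0, 0, 0]},
    {"translation": [-0.2, 0.2, 0], "rot": [0, 0, 0]},
    {"translation": [-0.2, 0.2, 0], "rot": [0, 0, 0]},
    {"translation": [-0.2, 0.2, 0], "rot": [0, 0, 0]},
    {"translation": [0, 0, 0], "rot": [0, 0, 0]},
    {"translation": [0, 0, 0], "rot": [0, 0, 0]},
  ],
)

```text
time: 50.1
tcp_pos: [470.3, -70.6, 246.1]
tool_rot: [0.558, 0.83, 0.0, 0.0]
contact_force: [1.2, 0.1, 0.0]
opening: 0.818
grasp_force: 0.0
```

```bash
python3 - <<'E'
from h import *
st(); im=r.get_image("top"); b=r.get_image("scene")
for k,p in {'dark':(565,-244,122),'green':(606,-177.5,116),'salt':(650.5,-251,139),'relish':(618,24,98)}.items(): print(k,((proj('top',p)-[265,170])*[3,3]).round())
a=cv2.resize(im[170:275,265:455],None,fx=3,fy=3,interpolation=cv2.INTER_CUBIC); c=cv2.resize(b[180:310,285:470],(400,281),interpolation=cv2.INTER_CUBIC)
cv2.imwrite("pics/f.png",np.vstack([a,cv2.copyMakeBorder(c,0,0,0,a.shape[1]-400,0)]))
E
```

```text
t 50.1 tcp [470.3 -70.6 246.1] close ang 22.1 tilt [0. 0.] F [1.2 0.1 0. ] open 0.818 grip 0.0 q [-0.16  0.3   0.34  1.83 -0.12  1.03  0.62]
dark [461. 228.]
green [374. 177.]
salt [473. 116.]
relish [118. 162.]
```

View pics/f.png

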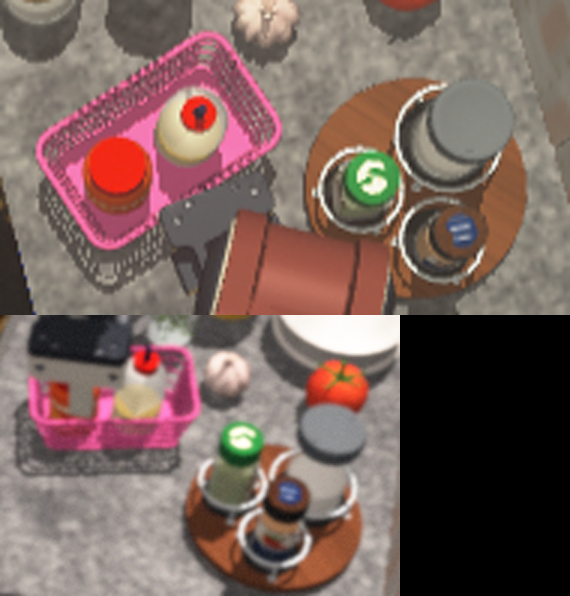

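The final view shows all five upright in their places: relish (118,165), bottle (190,125), green (372,178), dark (460,230) and salt (470,120), each within a few pixels of prediction where I had one. Handing in.

```bash
python3 -c "
from workcell import r
print(r.sign_off())"
```

```text
the job is handed in; nothing more can be done
None
```

Job handed in, but no verdict came back: the final pictures show the relish jar and squeeze bottle upright in the basket and the three dry jars upright in their hoops, all released. I did not move the matchbox, garlic or herbs, though only the garlic shows in the last picture.

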